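# Close down the brush-rinsing tank

## Robot

A 6-joint arm with a two-finger parallel gripper is mounted at the origin on a cart in front of the work surface, level with it; the furniture and walls round the work are solid. World frame = base frame: x ahead of the robot, y to its left, z up, the work surface at z = 0. Lengths are in m, angles in degrees, forces in N, time in s.
With the tool pointing down it reaches from about 0.4 to 0.825 m from the base axis. Payload 7 kg.
Tool frame: the origin (TCP) lies at the very end of the fingers, on their centre line; the grasp point (between the pads) lies hold_point_z behind it (hold_point_z is the distance from the TCP to the grasp point, in m); z points along the fingers, y is the direction in which the jaws open and shut (so a half turn about z gives the same grasp; the last joint's range is limited). The gripper opens to 88 mm and grips with 3 to 60 N. Pads are 19 mm wide; open, the fingers measure 130 mm over their backs; the gripper's body (78 mm by 193 mm) begins 47 mm behind the grasp point.
Start: joints at [87.783, 20.546, 0.682, 0, -70.136, -16.507], TCP at [0.217, 0.639, 0.227] pointing down, gripper open.
Joint ranges: [-176.03, 176.03], [-82.01, 121.73], [-58.28, 71.71], [-173.87, 95.51], [-174.79, -0.11], [-173.66, 173.66]. Speed limits (degrees/s): [136.94, 136.94, 172.46, 180, 180, 180].

## Interface

Orientations are given as [roll, pitch, yaw] about the fixed x, y, z axes, in that order (R = Rz(yaw) Ry(pitch) Rx(roll)).
In Python, from plant import get_obs, snapshot, close_job, hold_point_z gives the robot as it stands. The module is installed in compiled form; this text tells all that it offers.
- The arm moves only by the tool jog_arm, never from a script. Its argument "commands" is a list of rows, each a list of 4 numbers: the shift along the world's x, y, z in mm, then the turn about the world's z in degrees. In form: [[x, y, z, turn], ...]. A call has exactly 10 rows; each row shifts and turns the commanded pose from where the row before left it; what a row does not reach is not made up. A row lasts 1/12 s, in which the tool goes at most 41.7 mm and 7.16 degrees, less where a joint would pass 70% of its speed; a pose out of reach is approached as far as the arm can. A call is refused whole if a number of a shift passes 41.7 or a number of a turn 7.16, either way. A call with a gripper value outside its range is refused whole. "fingers" is the finger opening in mm, from 0 to 87.6, set as the call begins (left out, the last holds). The fingers move at their own pace and stop on an object; the grip force is fixed at half the most. Time passes only in rows, so rows that do not move let the fingers close, or fill a call up. It gives the time, the measured TCP pose, the force and the opening at its end, in the units of the state.
- get_obs(): the state, without advancing time (a new reading comes with each control period).
- snapshot(name): name is "scene" or "top" or "wrist"; returns a dict with "image" (420x560x3 uint8, red, green, blue), "fov_y" (degrees; the focal length in pixels is half the picture's height over the tangent of half this angle, whatever the lens; pixels are square), "cx", "cy" (the principal point, pixels), "dist_coeffs" ([k1, k2, p1, p2, k3] as OpenCV has them; the pictures are not rectified), "rvec" (rotation vector, rad) and "tvec" (3), from world to camera coordinates, as OpenCV has them; the wrist camera has in their place "mount" (4x4, takes a point from camera to tool coordinates, whose origin is the TCP and whose axes are the flange's). Camera axes: x right, y down, z forward; pixel columns grow to the right and rows downward; lengths in m; the calibration is good to about 2 mm. A picture is of the moment at which its call begins: read the wrist's pose just before it. There is no depth.
- close_job(): hands the job in, once; it reports no verdict.
The state is a dict: "clock": time; "joint_pos": joint angles; "qvel": joint speeds; "tau": joint torques, N m; "tool_pos": TCP position; "orientation": TCP orientation; "force": force on the tool from outside, world axes, zero at the start; "moment": the same for the moment, N m; "opening": finger opening in m.
Only numpy, scipy, OpenCV 4.12 (cv2) and the standard library are available. Lean on these libraries where they do the work, as an engineer would, in place of code of your own. Each camera call takes 0.05 s, during which the arm holds its last target.

## Task

Finish the wash-up: stand the square rinsing pot that lies on the bench mouth down on the free peg of the drying stand and let go of it. Then squeeze the two side catches of the rinsing tank's strainer cassette together, draw the cassette straight up until all of it is well clear of the tank, and finish while still holding it there by the squeezed catches, level and still above its well, so that it can drain. Leave everything else on the bench where it is.

Things in the scene. Friction and masses are not known exactly. Their poses are not given: they have to be found in the camera images.
- pot_center (a point): Centre of the loose white square rinsing pot: 50 x 50 mm outside, 80 mm from bottom rim to open mouth, inside 43 x 43 mm and 74 mm deep. It starts lying on a flat side, its bottom roughly to the robot's left, its mouth to the right. x runs from bottom to mouth: the mouth is 40 mm along +x, the bottom rim 40 mm along -x; y, z run square to the flat sides
- free_peg_top (a point): Centre of the flat top of the stand's free peg, 97 mm above the bench: a 12 mm post with a round white cap 34 mm across, bevelled to 24 mm at the top. The pot hangs with its inner bottom on the cap: its bottom rim is then on top, 103 mm above the bench, its centre 63 mm and its mouth 23 mm above the bench
- cassette_catches (a point): Middle between the two upright finger plates (the catches) of the strainer cassette, half-way up them; seated it is 83 mm above the bench, 21 mm above the deck. z up; the catches face each other along y. Each plate is 26 mm wide along x and stands from 5 to 38 mm above the deck; outer faces 56 mm apart at rest, 40 mm when squeezed to their stops
- well (a point): Centre of the well that holds the cassette, at the deck's surface, 62 mm above the bench; z up, x from the well to the basin
- catch_left (a joint): Travel of the catch on the cassette's +y side, m: 0 at rest, 0.008 fully in. A spring pushes it out (3 N at rest, 6.4 N fully in); a nose at its foot grips 5 mm under the deck until it is squeezed in by more than that
- catch_right (a joint): The same for the catch on the -y side
- tank: The grey rinsing tank, 160 x 150 mm, fixed to the bench: flat deck 62 mm above the bench, with an edge 3 mm higher round it; beyond the deck, from 52 mm along +x from the well's centre, an open basin with a brush lying across it, up to 92 mm above the bench. Origin under its centre
- stand: The drying stand, a low aluminium tray 190 x 82 mm, 13 mm high, fixed to the bench; origin under its centre. x runs along it, roughly away from the robot, from the free peg to the second peg, 100 mm farther, which already carries another pot
- cassette: The strainer cassette, a black frame 70 x 50 mm, 45 mm deep below the flange that rests on the deck, 0.13 to 0.23 kg, with 1.5 mm play in its well; origin at the centre of its underside, 66 mm below cassette_catches
- pot: The same pot, 0.08 to 0.17 kg; origin in the middle of the side it lies on at the start, 25 mm below pot_center; axes as there
- pot2: the other rinsing pot, mouth down on the stand's far peg: stays there; origin at the centre of its rim
- reel_natural: thread reel, natural thread, 35 mm across, 44 mm high, a bystander; origin under its centre
- reel_red: thread reel, red thread, 35 mm across, 44 mm high, a bystander; origin under its centre
- beeswax: small block of wax, 38 x 52 x 18 mm, a bystander; origin under its centre
- brass_weight: square brass weight with a knob, 50 x 50 x 42 mm, a bystander; origin under its centre
- needle_tin: flat red tin, 66 x 100 x 25 mm, a bystander; origin under its centre

How it is judged (in metres and radians):
On the way, in this order (a step that is already met when the one before it is completed fails the run):
1. the pot hangs mouth down on the free peg, let go (angle between pot_center's own x axis and vertical above 2.95 rad and horizontal distance between pot_center and free_peg_top below 0.015 m and height (world z) of pot_center between 0.057 and 0.069 m and contact force between the fingers and pot below 0.1 N), for 0.2 s.
2. both catches are squeezed in while the cassette is still seated in its well (value of joint each of catch_left, catch_right above 0.005 m and contact force between the fingers and cassette above 1 N and height (world z) of cassette_catches below 0.088 m), for 0.05 s.
At the end, for the whole second after the job is handed in: Cassette held by its squeezed catches (each in over 5 mm), underside 18 mm or more above the deck, within 60 mm of its well, tilt under 0.25 rad, still, touching neither tank nor pot; pot let go, at rest mouth down on the free peg (within 15 mm and 0.19 rad, centre 57 to 69 mm above the bench) (height (world z) of cassette above 0.08 m and horizontal distance between cassette_catches and well below 0.06 m and angle between cassette's own z axis and vertical below 0.25 rad and linear speed of each of cassette, pot below 0.03 m/s and value of joint each of catch_left, catch_right above 0.005 m and contact force between the fingers and cassette above 1 N and contact force between cassette and tank below 0.1 N and contact force between cassette and pot below 0.1 N and angle between pot_center's own x axis and vertical above 2.95 rad and horizontal distance between pot_center and free_peg_top below 0.015 m and height (world z) of pot_center between 0.057 and 0.069 m); the arm keeps its last pose, push and grip.
It fails at once if another thing on the bench is shifted by more than 25 mm (distance of any of pot2, reel_natural, reel_red, beeswax, brass_weight, needle_tin from where it was at the start of the episode above 0.025 m).
It also fails if it takes over 58 s, if anything falls off the work surface, if the arm or the gripper's body presses on something with over 40 N, if the wrist force passes 120 N, or if a joint passes its speed limit or range.

## Working session

There is one attempt and no reset: what is moved stays moved. The work goes in short steps, Python scripts to look and compute and a tool call to move; the robot and the scene stay as the last step left them, time stands still between calls to the robot, and variables do not carry over. Pictures are saved under pics/ and viewed, and the job is handed in when it is done.

Besides the shell and the picture viewer there is one more tool, called in YAML: its name, and indented under it one key for each argument. jog_arm: Moves the arm, as the interface text tells. Its arguments: {"type":"object","properties":{"commands":{"type":"array","items":{"type":"array","items":{"type":"number"}}},"fingers":{"type":"number"}},"required":["commands"]}

```bash
mkdir -p pics; cat > h.py <<'E'
import numpy as np, cv2, pickle
from plant import get_obs, snapshot, close_job, hold_point_z
def R_rpy(o):
    r,p,y=np.radians(o)
    Rx=cv2.Rodrigues(np.array([r,0,0.]))[0];Ry=cv2.Rodrigues(np.array([0,p,0.]))[0];Rz=cv2.Rodrigues(np.array([0,0,y]))[0]
    return Rz@Ry@Rx
def take(name,tag):
    o=get_obs(); s=dict(snapshot(name)); 
    s['obs']=o
    im=s['image']; h=im.shape[0]
    f=h/2/np.tan(np.radians(s['fov_y'])/2)
    s['K']=np.array([[f,0,s['cx']],[0,f,s['cy']],[0,0,1]])
    if 'mount' in s:
        T=np.eye(4);T[:3,:3]=R_rpy(o['orientation']);T[:3,3]=o['tool_pos']
        W=np.linalg.inv(T@np.array(s['mount'])); s['rvec']=cv2.Rodrigues(W[:3,:3])[0];s['tvec']=W[:3,3]
    s['rvec']=np.array(s['rvec'],float).reshape(3,1);s['tvec']=np.array(s['tvec'],float).reshape(3,1);s['D']=np.array(s['dist_coeffs'],float)
    pickle.dump(s,open(f'pics/{tag}.pkl','wb'))
    cv2.imwrite(f'pics/{tag}.png',im[:,:,::-1]); return s
def load(tag): return pickle.load(open(f'pics/{tag}.pkl','rb'))
def ray(s,px):
    u=cv2.undistortPoints(np.array([[px]],float),s['K'],s['D'])[0,0]
    R=cv2.Rodrigues(s['rvec'])[0]; d=R.T@np.array([u[0],u[1],1]); return (-R.T@s['tvec']).ravel(), d/np.linalg.norm(d)
def atz(s,px,z):
    c,d=ray(s,px); return c+d*(z-c[2])/d[2]
def tri(*sp):
    A=np.zeros((3,3));b=np.zeros(3)
    for s,p in sp:
        c,d=ray(s,p);M=np.eye(3)-np.outer(d,d);A+=M;b+=M@c
    X=np.linalg.solve(A,b); 
    e=[np.linalg.norm(np.cross(X-ray(s,p)[0],ray(s,p)[1])) for s,p in sp]
    return X,e
def proj(s,X): return cv2.projectPoints(np.array(X,float).reshape(-1,3),s['rvec'],s['tvec'],s['K'],s['D'])[0].reshape(-1,2)
def crop(tag,x0,y0,x1,y1,k,out):
    im=cv2.imread(f'pics/{tag}.png')[y0:y1,x0:x1]; im=cv2.resize(im,None,fx=k,fy=k,interpolation=cv2.INTER_CUBIC)
    st=10 if k>=4 else 20
    for x in range((x0//st+1)*st,x1,st): cv2.line(im,((x-x0)*k,0),((x-x0)*k,6),(0,0,255),1); cv2.putText(im,str(x),((x-x0)*k-8,16),0,.35,(0,0,255),1)
    for y in range((y0//st+1)*st,y1,st): cv2.line(im,(0,(y-y0)*k),(6,(y-y0)*k),(0,0,255),1); cv2.putText(im,str(y),(8,(y-y0)*k+4),0,.35,(0,0,255),1)
    cv2.imwrite(f'pics/{out}.png',im)
E
python3 - <<'E'
from h import *
for n in ['scene','top','wrist']:
    s=take(n,n+'0'); print(n,s['fov_y'],s['D'],(-cv2.Rodrigues(s['rvec'])[0].T@s['tvec']).ravel())
o=get_obs();print(o); print(hold_point_z); print(s['mount'])
E
```

```text
scene 55.605933280540015 [-0.10339124  0.          0.          0.          0.        ] [-0.01764203  0.30110745  0.58645878]
top 51.50577727331154 [-0.07479023  0.          0.          0.          0.        ] [ 0.43546662 -0.00366491  0.94592895]
wrist 59.69604426204142 [0.02362497 0.         0.         0.         0.        ] [0.29458852 0.61319936 0.38266671]
{'clock': 0.15, 'joint_pos': array([ 8.77826974e+01,  2.05822051e+01,  6.46036492e-01, -1.41847346e-02,
       -7.01370711e+01, -1.65054128e+01]), 'qvel': array([-0.05620657, -0.10592734,  0.22381893,  0.04526625,  0.06364061,
        0.03648273]), 'tau': array([-1.30037588e-03, -5.83274567e+01,  2.93291402e+01,  7.00131968e+00,
        8.77033977e-03, -1.06455368e-04]), 'tool_pos': array([0.21659329, 0.63890994, 0.2258387 ]), 'orientation': array([ 1.79925989e+02, -8.02277173e-03, -1.87275384e+01]), 'force': array([ 0.11994097, -0.23900811, -0.13801607]), 'moment': array([-0.07887873, -0.04433643, -0.02127495]), 'opening': 0.0876378255887048}
0.0188
[[ 5.05300789e-05 -9.52828432e-01 -3.03509433e-01  8.21488363e-02]
 [ 9.99999198e-01  4.32125645e-04 -1.19011643e-03 -5.17635167e-04]
 [ 1.26513098e-03 -3.03509129e-01  9.52827691e-01 -1.56945000e-01]
 [ 0.00000000e+00  0.00000000e+00  0.00000000e+00  1.00000000e+00]]
```

View pics/scene0.png

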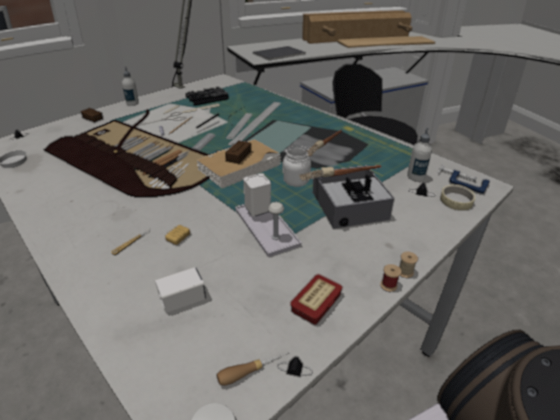

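View pics/top0.png

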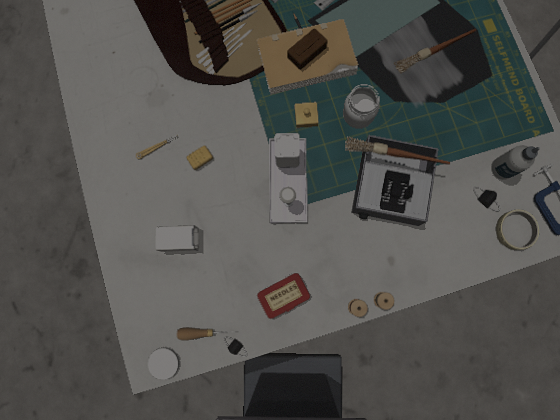

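View pics/wrist0.png

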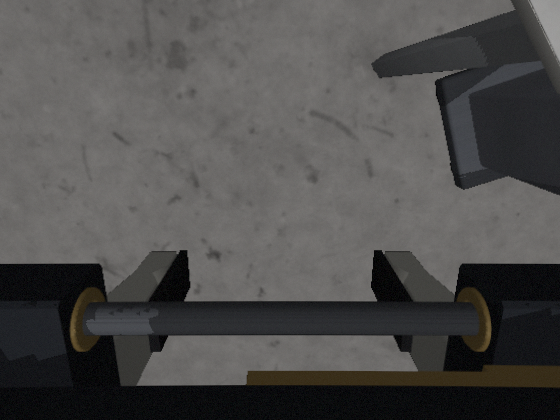

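```bash
python3 - <<'E'
from h import *
crop('top0',130,120,330,260,4,'c1')
crop('top0',320,120,470,250,5,'c2')
crop('scene0',140,160,320,320,4,'c3')
crop('scene0',300,150,440,250,5,'c4')
E
```

```text
(no output)
```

View pics/c1.png

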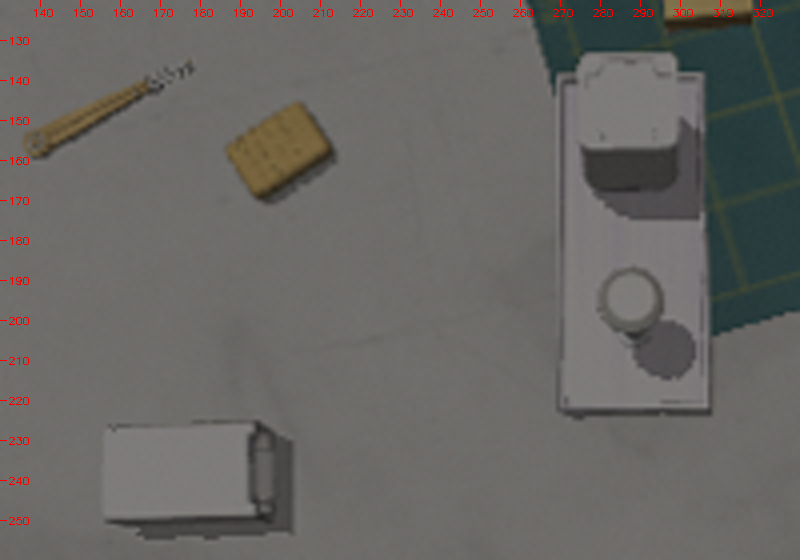

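View pics/c2.png

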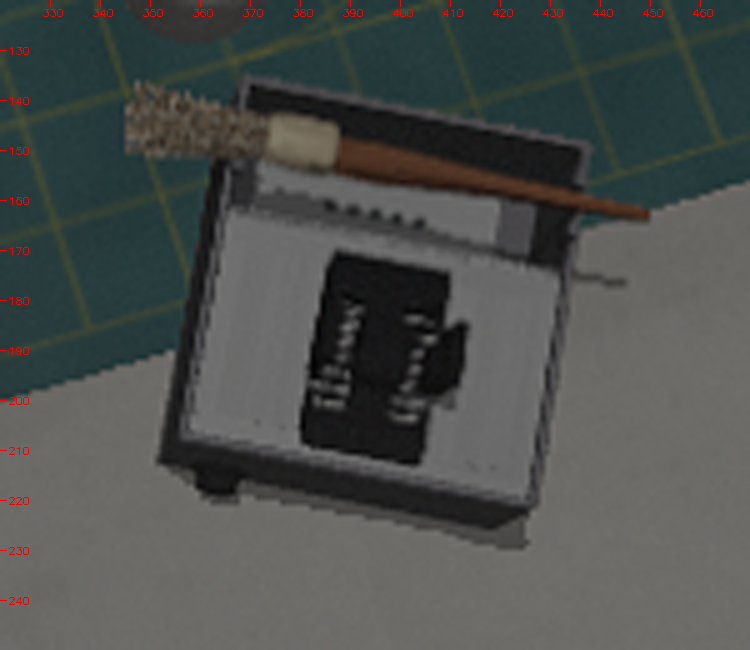

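View pics/c3.png

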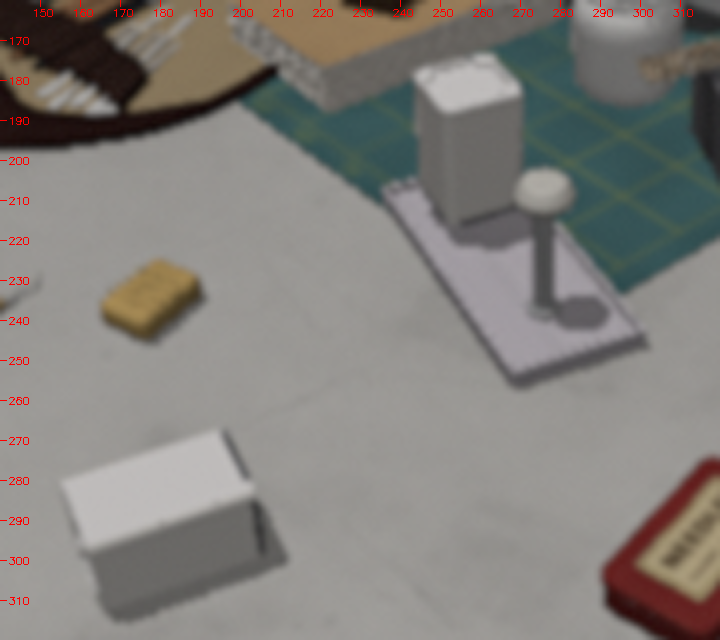

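View pics/c4.png

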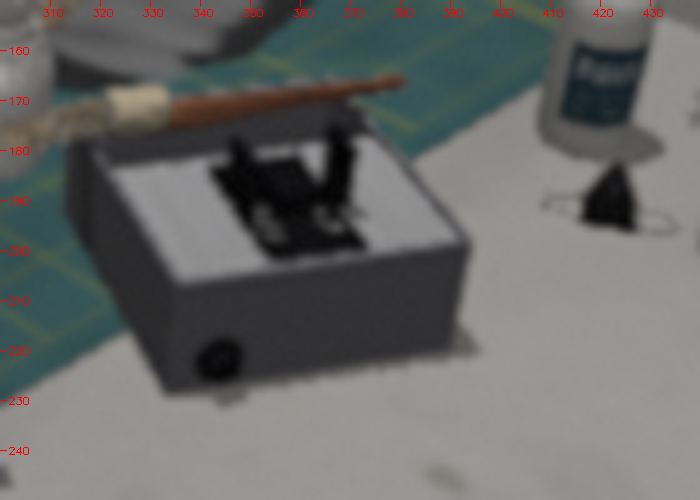

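```bash
python3 - <<'E'
from h import *
np.set_printoptions(precision=4,suppress=True)
t=load('top0');s=load('scene0')
P=[((156,226.5),(155,280)),((194,225.5),(195,267)),((195.5,250),(203,283)),((156,250),(162,297.5))]
for a,b in P: print('pot',tri((t,a),(s,b)),atz(t,a,.05))
print('peg',tri((t,(287.5,194.5)),(s,(275.5,187))),atz(t,(287.5,194.5),.097),atz(s,(275.5,187),.097))
for a in [(386,170),(449.5-40,174),(403.5,212.5),(380.5,207.5)]: print('cas?',atz(t,a,.065))
for a in [(386,170),(410,174),(404,212.5),(380.5,208.5)]: print('cas',atz(t,a,.065))
print('stand TL,TR,BR,BL')
for a in [(269.5,138),(305.5,138),(307.5,222.5),(270,222.5)]: print(atz(t,a,.013))
print('tank deck corners')
for a in [(368,136),(437,149),(425.5,220.5),(356,209)]: print(atz(t,a,.065))
for a in [(386,170),(410,174),(404,212.5),(380.5,208.5)]: print(proj(s,atz(t,a,.064)))
E
```

```text
pot (array([0.5477, 0.2872, 0.0467]), [np.float64(0.00014667628555579474), np.float64(0.0001466762855558175)]) [0.5472 0.286  0.05  ]
pot (array([0.5511, 0.2075, 0.0453]), [np.float64(0.001350299703663239), np.float64(0.001350299703663184)]) [0.5499 0.2052 0.05  ]
pot (array([0.5005, 0.204 , 0.0473]), [np.float64(0.0036678409352938405), np.float64(0.003667840935293882)]) [0.4988 0.1999 0.05  ]
pot (array([0.4981, 0.2844, 0.0477]), [np.float64(0.0003106779013351095), np.float64(0.0003106779013353017)]) [0.4979 0.2833 0.05  ]
peg (array([0.5986, 0.0115, 0.1482]), [np.float64(0.0033157570841092464), np.float64(0.003315757084109273)]) [0.6072 0.0094 0.097 ] [ 0.6729 -0.0194  0.097 ]
cas? [ 0.6667 -0.1948  0.065 ]
cas? [ 0.6585 -0.2436  0.065 ]
cas? [ 0.5773 -0.228   0.065 ]
cas? [ 0.5875 -0.181   0.065 ]
cas [ 0.6667 -0.1948  0.065 ]
cas [ 0.6585 -0.2447  0.065 ]
cas [ 0.5773 -0.229   0.065 ]
cas [ 0.5854 -0.181   0.065 ]
stand TL,TR,BR,BL
[0.7532 0.0519 0.013 ]
[ 0.7533 -0.0287  0.013 ]
[ 0.5628 -0.033   0.013 ]
[0.5623 0.0481 0.013 ]
tank deck corners
[ 0.7406 -0.1593  0.065 ]
[ 0.7131 -0.3043  0.065 ]
[ 0.561  -0.2726  0.065 ]
[ 0.5841 -0.1307  0.065 ]
[[341.1082 183.3417]]
[[359.7435 180.5301]]
[[374.0597 198.7139]]
[[355.0464 201.8355]]
```

jog_arm:
  commands:
    - [25, -32, 0, -7]
    - [25, -32, 0, -7]
    - [25, -32, 0, -7]
    - [25, -32, 0, -7]
    - [25, -32, 0, -7]
    - [25, -32, 0, -7]
    - [25, -32, 0, -7]
    - [25, -32, 0, -7]
    - [25, -32, 0, -7]
    - [25, -32, 0, -7]
  fingers: 87.6

```text
clock: 0.98
tool_pos: [0.4674, 0.3174, 0.2266]
orientation: [180.0, 0.0, -89.1]
force: [1.3, 0.7, 0.3]
opening: 0.0871
```

jog_arm:
  commands:
    - [29, -30, 0, 0]
    - [28, -30, 0, 0]
    - [0, 0, 0, 0]
    - [0, 0, 0, 0]
    - [0, 0, 0, 0]
    - [0, 0, 0, 0]
    - [0, 0, 0, 0]
    - [0, 0, 0, 0]
    - [0, 0, 0, 0]
    - [0, 0, 0, 0]

```text
clock: 1.82
tool_pos: [0.5233, 0.26, 0.2267]
orientation: [-180.0, 0.0, -88.7]
force: [-0.3, -0.5, -0.8]
opening: 0.0875
```

```bash
python3 - <<'E'
from h import *
s=take('wrist','w1'); o=s['obs']; print(o['tool_pos'],o['orientation'],o['clock'],o['opening'])
E
```

```text
[0.52326231 0.25998037 0.22667757] [-1.79992590e+02  1.01319572e-02 -8.86511626e+01] 1.8167 0.087503713246591
```

View pics/w1.png

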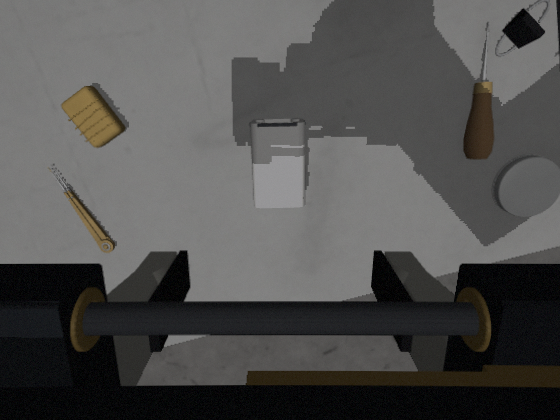

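```bash
python3 - <<'E'
from h import *
crop('w1',230,105,330,220,6,'c5')
E
```

```text
(no output)
```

View pics/c5.png

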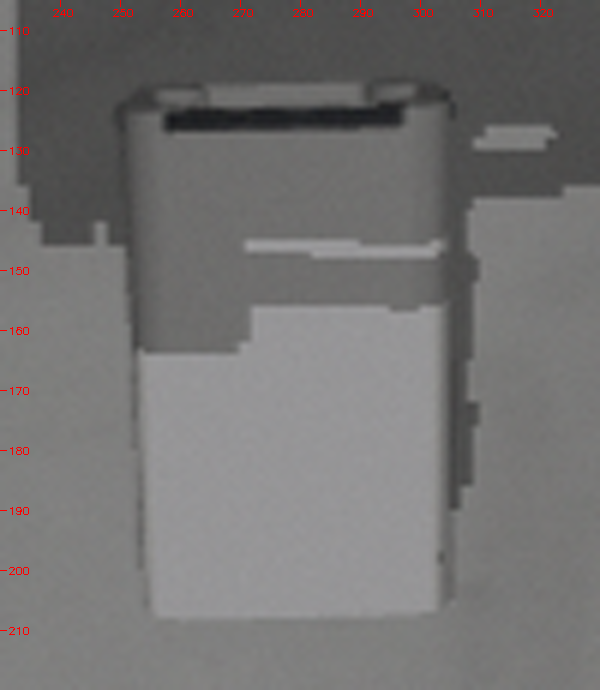

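```bash
python3 - <<'E'
from h import *
np.set_printoptions(precision=4,suppress=True)
t=load('top0');s=load('scene0');w=load('w1')
for n,a,b,c in [('bottom+x',(156,226.5),(155,280),(255,208)),('mouth+x',(194,225.5),(195,267),(252,126.5)),('mouth-x',(195.5,250),(203,283),(304,126.5)),('bottom-x',(156,250),(162,297.5),(303,207.5))]:
    print(n,tri((t,a),(s,b),(w,c)),atz(w,c,.05),atz(t,a,.05))
print('peg',tri((t,(287.5,194.5)),(s,(276,206))),atz(t,(287.5,194.5),.097),atz(s,(276,206),.097))
E
```

```text
bottom+x (array([0.5471, 0.2879, 0.0478]), [np.float64(0.0011667179750290578), np.float64(0.0005688172064537603), np.float64(0.0016182100130408192)]) [0.5467 0.2888 0.05  ] [0.5472 0.286  0.05  ]
mouth+x (array([0.5503, 0.2092, 0.0462]), [np.float64(0.0030432544944686167), np.float64(0.0005602176488578549), np.float64(0.0032903415460734478)]) [0.5496 0.2121 0.05  ] [0.5499 0.2052 0.05  ]
mouth-x (array([0.5016, 0.2065, 0.0463]), [np.float64(0.006090359319436058), np.float64(0.0016607105469759935), np.float64(0.004966564098684202)]) [0.5031 0.211  0.05  ] [0.4988 0.1999 0.05  ]
bottom-x (array([0.4992, 0.2856, 0.0472]), [np.float64(0.001752677733927914), np.float64(0.0010626437434073347), np.float64(0.002726339008285873)]) [0.5007 0.2872 0.05  ] [0.4979 0.2833 0.05  ]
peg (array([0.6077, 0.0095, 0.0948]), [np.float64(0.00011213998956340618), np.float64(0.00011213998956329454)]) [0.6072 0.0094 0.097 ] [0.605  0.0109 0.097 ]
```

jog_arm:
  commands:
    - [0, 13, -25, 0]
    - [0, 0, -38, 0]
    - [0, 0, -38, 0]
    - [0, 0, -38, 0]
    - [0, 0, -30, 0]
    - [0, 0, -22, 0]
    - [0, 0, -16, 0]
    - [0, 0, -10, 0]
    - [0, 0, 0, 0]
    - [0, 0, 0, 0]

```text
clock: 2.7
tool_pos: [0.5238, 0.2724, 0.0097]
orientation: [180.0, -0.0, -88.7]
force: [-0.2, 0.5, -0.3]
opening: 0.0875
```

jog_arm:
  commands:
    - [0, 0, 0, 0]
    - [0, 0, 0, 0]
    - [0, 0, 0, 0]
    - [0, 0, 0, 0]
    - [0, 0, 0, 0]
    - [0, 0, 0, 0]
    - [0, 0, 0, 0]
    - [0, 0, 0, 0]
    - [0, 0, 0, 0]
    - [0, 0, 0, 0]
  fingers: 49.6

```text
clock: 3.53
tool_pos: [0.524, 0.2725, 0.0098]
orientation: [-180.0, 0.0, -88.7]
force: [0.6, -1.1, 3.1]
opening: 0.0502
```

```bash
python3 - <<'E'
from h import *
o=get_obs(); print(o['tool_pos'],o['orientation'],o['clock'],o['opening'],o['force'],o['moment'])
s=take('scene','s2')
crop('s2',80,180,320,350,3,'c6')
E
```

```text
[0.52395467 0.27248976 0.00983189] [-1.79968402e+02  1.70554365e-02 -8.87108193e+01] 3.5333 0.05019319363482211 [ 0.57516459 -1.12032111  3.11517443] [ 0.011289   -0.14646144 -0.03276617]
```

View pics/c6.png

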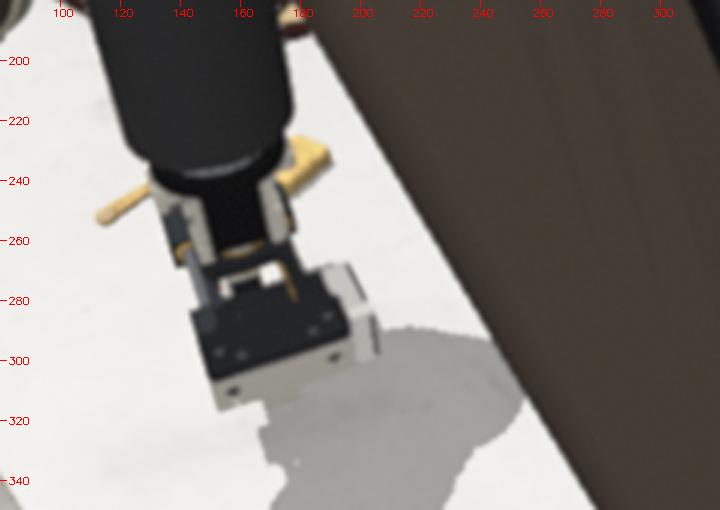

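jog_arm:
  commands:
    - [0, 0, 3, 0]
    - [0, -1, 4, 0]
    - [0, -1, 4, 0]
    - [0, -2, 4, 0]
    - [0, -2, 4, 0]
    - [0, -2, 4, 0]
    - [0, -2, 4, 0]
    - [0, -2, 3, 0]
    - [0, 0, 0, 0]
    - [0, 0, 0, 0]

```text
clock: 4.42
tool_pos: [0.5237, 0.2602, 0.0398]
orientation: [-180.0, 0.0, -88.7]
force: [-0.9, 0.4, -0.7]
opening: 0.05
```

```bash
python3 - <<'E'
from h import *
o=get_obs(); print(o['tool_pos'],o['orientation'],o['clock'],o['opening'],o['force'],o['moment'])
s=take('wrist','w2')
s=take('scene','s3')
crop('s3',80,180,320,350,3,'c6')
E
```

```text
[0.5237335  0.26023271 0.03982409] [-1.79981526e+02  2.05857138e-02 -8.87381236e+01] 4.4167 0.050003706439259527 [-0.91882911  0.40792071 -0.74153585] [ 0.07957287 -0.04623254  0.04019222]
```

View pics/w2.png

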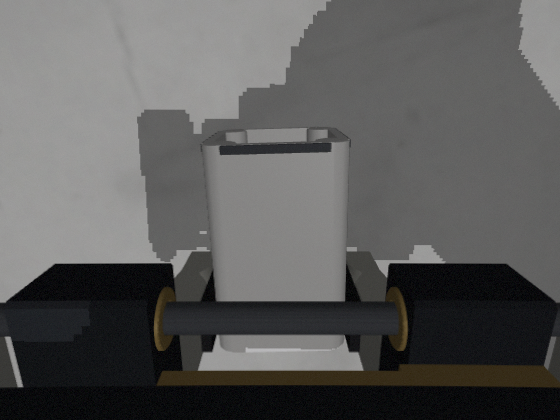

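View pics/c6.png

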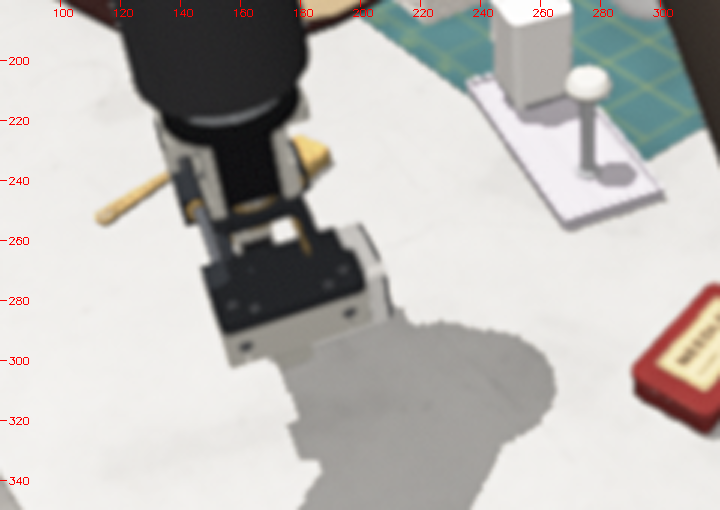

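```bash
python3 - <<'E'
from h import *
w=load('w2')
print(proj(w,[[.5245,.195,.08],[.5245,.275,.08]]))
for a in (5,10,20,30):
  import math
  c=np.array([.26,.0586]); r=math.radians(a)
  f=lambda lx,lz: [.5245, c[0]-(lx*math.cos(r)+lz*math.sin(r)), c[1]+lz*math.cos(r)-lx*math.sin(r)]
  print(a,proj(w,[f(.0656,.0244),f(-.0144,.0244)]).tolist())
E
```

```text
[[281.94260187 142.54374696]
 [277.04310112 352.09965186]]
5 [[282.08725077632556, 133.57562934349573], [277.092053155802, 353.6063235724557]]
10 [[282.1036155105011, 127.34858354086727], [277.19121016490055, 350.25358215467713]]
20 [[282.0278201588463, 120.71706220640014], [277.42156097449026, 341.67076087012515]]
30 [[281.83835099888444, 120.57279100705296], [277.6872240326332, 330.8211165420008]]
```

jog_arm:
  commands:
    - [0, 0, 0, 0]
    - [0, 0, 0, 0]
    - [0, 0, 0, 0]
    - [0, 0, 0, 0]
    - [0, 0, 0, 0]
    - [0, 0, 0, 0]
    - [0, 0, 0, 0]
    - [0, 0, 0, 0]
    - [0, 0, 0, 0]
    - [0, 0, 0, 0]
  fingers: 50.0

```text
clock: 5.35
tool_pos: [0.5237, 0.2603, 0.0396]
orientation: [-180.0, 0.0, -88.7]
force: [0.6, 1.0, -1.2]
opening: 0.0502
```

```bash
python3 - <<'E'
from h import *
o=get_obs(); print(o['tool_pos'],o['orientation'],o['clock'],o['opening'],o['force'],o['moment'])
s=take('wrist','w3')
E
```

```text
[0.523672   0.26031139 0.03957599] [-1.79998287e+02  2.01558280e-03 -8.87254264e+01] 5.35 0.05023394930403726 [ 0.63510831  0.98439889 -1.24100451] [ 0.13461559 -0.02921612 -0.02520827]
```

View pics/w3.png

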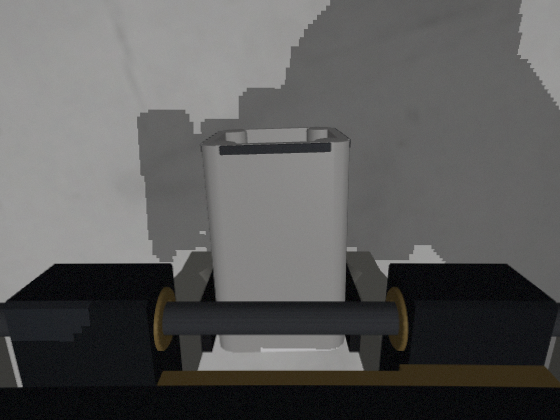

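jog_arm:
  commands:
    - [0, 0, 0, 0]
    - [0, 0, 0, 0]
    - [0, 0, 0, 0]
    - [0, 0, 0, 0]
    - [0, 0, 0, 0]
    - [0, 0, 0, 0]
    - [0, 0, 0, 0]
    - [0, 0, 0, 0]
    - [0, 0, 0, 0]
    - [0, 0, 0, 0]
  fingers: 50.4

```text
clock: 6.23
tool_pos: [0.5237, 0.2603, 0.0396]
orientation: [180.0, -0.0, -88.7]
force: [0.6, 0.3, -0.8]
opening: 0.0504
```

```bash
python3 - <<'E'
from h import *
o=get_obs(); print(o['tool_pos'],o['orientation'],o['clock'],o['opening'],o['force'],o['moment'])
s=take('wrist','w4')
E
```

```text
[0.5236508  0.26029174 0.03956227] [ 1.79999824e+02 -1.47689900e-04 -8.87245067e+01] 6.2333 0.05040585111613006 [ 0.59919007  0.27415099 -0.83362421] [ 0.1023678  -0.07287529 -0.01563474]
```

View pics/w4.png

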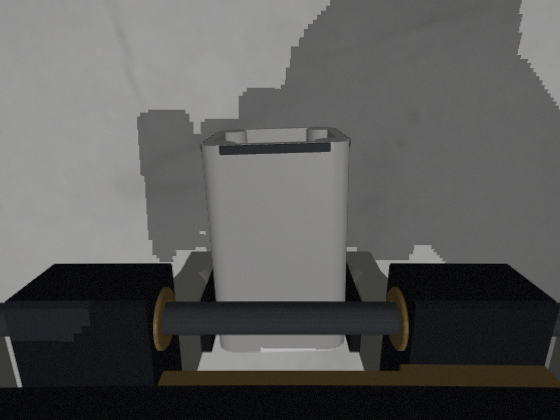

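jog_arm:
  commands:
    - [0, 0, 0, 0]
    - [0, 0, 0, 0]
    - [0, 0, 0, 0]
    - [0, 0, 0, 0]
    - [0, 0, 0, 0]
    - [0, 0, 0, 0]
    - [0, 0, 0, 0]
    - [0, 0, 0, 0]
    - [0, 0, 0, 0]
    - [0, 0, 0, 0]
  fingers: 50.7

```text
clock: 7.12
tool_pos: [0.5237, 0.2603, 0.0396]
orientation: [180.0, -0.0, -88.7]
force: [-0.4, 0.3, 0.3]
opening: 0.0505
```

```bash
python3 - <<'E'
from h import *
o=get_obs(); print(o['tool_pos'],o['clock'],o['opening'],o['force'],o['moment'])
s=take('wrist','w5'); print(np.abs(s['image'].astype(float)-load('w4')['image']).mean())
E
```

```text
[0.52365778 0.26028275 0.03955683] 7.1167 0.05045681318050204 [-0.37094223  0.32022304  0.33475295] [0.053685   0.01135294 0.02246113]
4.786950113378685
```

View pics/w5.png

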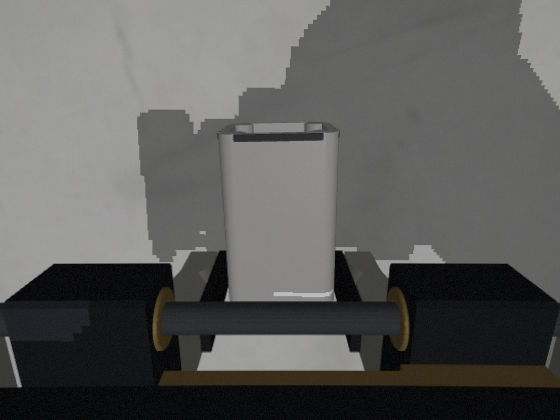

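```bash
python3 - <<'E'
from h import *
w=load('w5')
for z in (.05,.055,.06):print(proj(w,[[.5245,.195,z],[.5245,.275,z],[.4995,.275,z],[.5495,.275,z]]).tolist(), atz(w,(229,297),z),atz(w,(334,293),z),atz(w,(280,132),z))
E
```

```text
[[281.4963127589211, 131.5646349262114], [277.4423569158972, 307.36359849207395], [331.6605399412949, 308.4628478694083], [223.10920612339146, 306.3684360760469]] [0.5467018  0.27003616 0.05      ] [0.4989511  0.26689935 0.05      ] [0.52508677 0.19518251 0.05      ]
[[281.5393154504877, 133.06931324146763], [277.36072909744854, 313.77209171702975], [333.1651345499256, 314.90184212363437], [221.4345255830617, 312.7595496583534]] [0.54597372 0.26690983 0.055     ] [0.49985271 0.26388007 0.055     ] [0.52509639 0.19461088 0.055     ]
[[281.58534833271244, 134.67991700799323], [277.2741350378358, 320.5686479213698], [334.7613134634599, 321.7308753818937], [219.65769489588672, 319.53859909445407]] [0.54524563 0.2637835  0.06      ] [0.50075433 0.2608608  0.06      ] [0.52510601 0.19403926 0.06      ]
```

jog_arm:
  commands:
    - [0, 0, 0, 0]
    - [0, 0, 0, 0]
    - [0, -5, -5, 0]
    - [0, -6, -7, 0]
    - [0, -6, -7, 0]
    - [0, -6, -6, 0]
    - [0, 0, -5, 0]
    - [0, 0, 0, 0]
    - [0, 0, 0, 0]
    - [0, 0, 0, 0]
  fingers: 70

```text
clock: 8.0
tool_pos: [0.5239, 0.2375, 0.0096]
orientation: [-180.0, 0.0, -88.7]
force: [0.3, 0.4, 0.9]
opening: 0.0698
```

```bash
python3 - <<'E'
from h import *
o=get_obs(); print(o['tool_pos'],o['clock'],o['opening'],o['force'],o['moment'])
w=take('wrist','w6')
print(proj(w,[[.5245,.195,.05],[.5245,.275,.05]]))
E
```

```text
[0.523908   0.23748394 0.00962469] 8.0 0.06977811525525811 [0.25388603 0.36626326 0.93014783] [ 0.10831441 -0.04305245  0.0314967 ]
[[280.9328024  210.56357258]
 [276.33595915 400.05425205]]
```

View pics/w6.png

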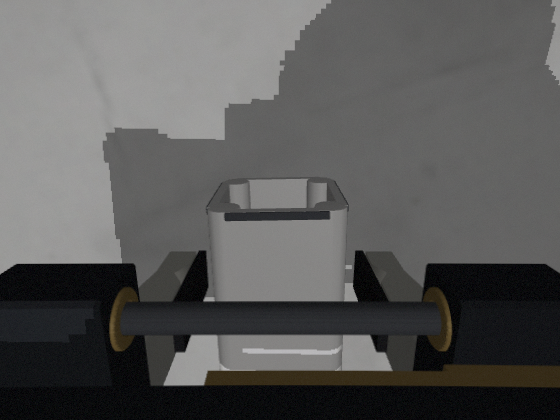

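```bash
python3 - <<'E'
from h import *
crop('w6',190,170,370,400,3,'c7')
w=load('w6')
for z in (.05,.045): print(atz(w,(280,367),z),atz(w,(280,209),z),atz(w,(280,350),z))
E
```

```text
[0.52339069 0.25896945 0.05      ] [0.5248258  0.19445324 0.05      ] [0.52356548 0.25111353 0.05      ]
[0.52329636 0.26340224 0.045     ] [0.52479303 0.19611865 0.045     ] [0.52347865 0.25520935 0.045     ]
```

View pics/c7.png

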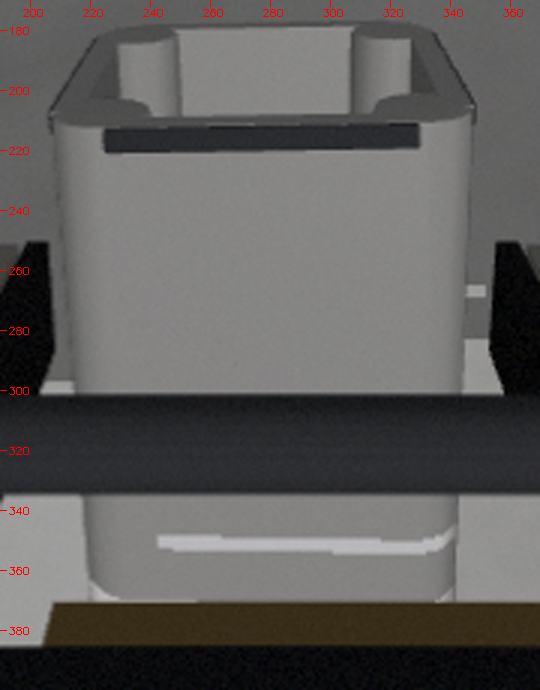

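```bash
python3 - <<'E'
from h import *
from scipy.optimize import least_squares
w=load('w6')
# local: (lx along mouth, ly , lz)
L=np.array([[.04,.025,.025],[.04,-.025,.025],[.04,.025,-.025],[.04,-.025,-.025],[-.04,.025,.025],[-.04,-.025,.025]])
U=np.array([[208,210],[347,206],[222,179.5],[334,178],[219,369],[342,369]])
def X(p):
    x,y,z,a,yaw=p
    R=cv2.Rodrigues(np.array([0,0,yaw]))[0]@cv2.Rodrigues(np.array([0,a,0]))[0]
    return (R@L.T).T+[x,y,z]
for use in ([0,1,2,3,4,5],[0,1,4,5]):
  r=least_squares(lambda p:(proj(w,X(p))-U)[use].ravel(),[.5245,.235,.025,0,-1.54])
  print(r.x[:3],np.degrees(r.x[3:]),r.cost); print((proj(w,X(r.x))-U).round(1).tolist()); print(X(r.x).round(3).tolist())
E
```

```text
[0.52425831 0.2381707  0.00793969] [ -2.35799409 -87.79633872] 149.64462925395674
[[3.5, -0.9], [-3.8, 1.1], [6.8, -5.3], [-6.7, -5.4], [6.4, 5.3], [-6.1, 3.9]]
[[0.551, 0.2, 0.035], [0.501, 0.198, 0.035], [0.551, 0.198, -0.015], [0.501, 0.196, -0.015], [0.548, 0.28, 0.031], [0.498, 0.278, 0.031]]
[0.52438315 0.23202254 0.01418233] [ -7.68767552 -87.83588894] 31.13968532476702
[[-1.8, -1.6], [1.5, 0.3], [3.2, -17.3], [-3.4, -17.4], [5.3, 1.6], [-4.9, 0.1]]
[[0.551, 0.197, 0.044], [0.501, 0.195, 0.044], [0.551, 0.19, -0.005], [0.501, 0.188, -0.005], [0.548, 0.276, 0.034], [0.498, 0.274, 0.034]]
```

jog_arm:
  commands:
    - [0, 0, -3, 0]
    - [0, 0, 0, 0]
    - [0, 0, 0, 0]
    - [0, 0, 0, 0]
    - [0, 0, 0, 0]
    - [0, 0, 0, 0]
    - [0, 0, 10, 0]
    - [0, 0, 20, 0]
    - [0, 0, 30, 0]
    - [0, 0, 30, 0]
  fingers: 35

```text
clock: 8.88
tool_pos: [0.523, 0.2367, 0.0975]
orientation: [179.9, -0.1, -88.7]
force: [0.3, 1.2, -1.2]
opening: 0.0498
```

jog_arm:
  commands:
    - [0, -10, 30, -7]
    - [0, -25, 5, -7]
    - [0, -25, 0, -7]
    - [0, -25, 0, -7]
    - [0, -25, 0, -7]
    - [2, -25, 0, -7]
    - [5, -25, 0, -7]
    - [5, -25, 0, -7]
    - [5, -20, 0, -7]
    - [3, -10, 0, -7]

```text
clock: 9.72
tool_pos: [0.5436, 0.0202, 0.1324]
orientation: [-180.0, 0.0, -159.1]
force: [-1.0, 0.8, -1.2]
opening: 0.0496
```

jog_arm:
  commands:
    - [0, -5, 0, -7]
    - [0, -2, 0, -7]
    - [0, 0, 0, -7]
    - [0, 0, 0, 0]
    - [0, 0, 0, 0]
    - [0, 0, 0, 0]
    - [0, 0, 0, 0]
    - [0, 0, 0, 0]
    - [0, 0, 0, 0]
    - [0, 0, 0, 0]

```text
clock: 10.55
tool_pos: [0.5436, 0.0154, 0.1315]
orientation: [-180.0, -0.0, -179.7]
force: [0.4, -0.3, -0.9]
opening: 0.0498
```

```bash
python3 - <<'E'
from h import *
o=get_obs(); print(o['tool_pos'],o['orientation'],o['clock'],o['opening'],o['force'],o['moment'])
w=take('wrist','w7');take('scene','s7');take('top','t7')
crop('s7',180,120,380,260,4,'c8')
E
```

```text
[0.54361385 0.01538906 0.1315298 ] [-1.79999156e+02 -5.48613891e-03 -1.79670982e+02] 10.55 0.04982081800807979 [ 0.42897868 -0.30667349 -0.87505955] [ 0.04868333 -0.17624179  0.04479617]
```

View pics/w7.png

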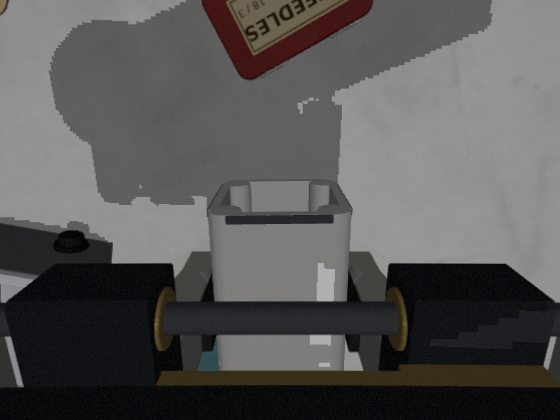

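View pics/c8.png

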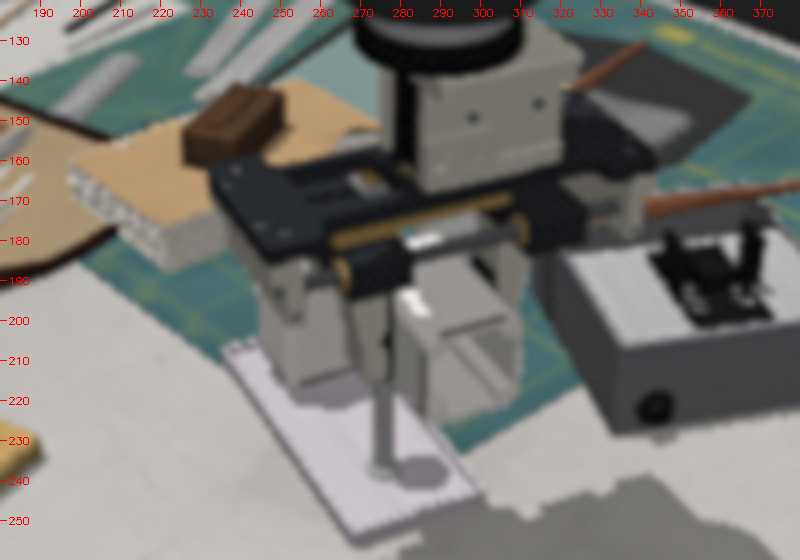

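jog_arm:
  commands:
    - [8, -6, -6, 0]
    - [8, 0, -8, 0]
    - [5.4, 0, -6.3, 0]
    - [0, 0, -8, 0]
    - [-2.8, 0, -4, 0]
    - [-2.7, 0, -4, 0]
    - [-1.6, 0, -4.6, 0]
    - [-1.6, 0, -4.7, 0]
    - [-0.4, 0, -4.9, 0]
    - [-0.4, 0, -4.9, 0]

```text
clock: 11.53
tool_pos: [0.5568, 0.0094, 0.0771]
orientation: [180.0, 0.1, -179.7]
force: [-3.2, -0.6, 12.5]
opening: 0.0497
```

```bash
python3 - <<'E'
from h import *
o=get_obs(); print(o['tool_pos'],o['orientation'],o['clock'],o['opening'],o['force'],o['moment'])
w=take('wrist','w8');take('scene','s8')
crop('s8',180,120,380,260,4,'c9')
E
```

```text
[0.55679544 0.00935592 0.07705066] [ 1.79998381e+02  1.47111610e-01 -1.79687244e+02] 11.5333 0.049740628236858764 [-3.24036323 -0.56661795 12.49241591] [-0.00697708  0.47809221  0.0261658 ]
```

View pics/w8.png

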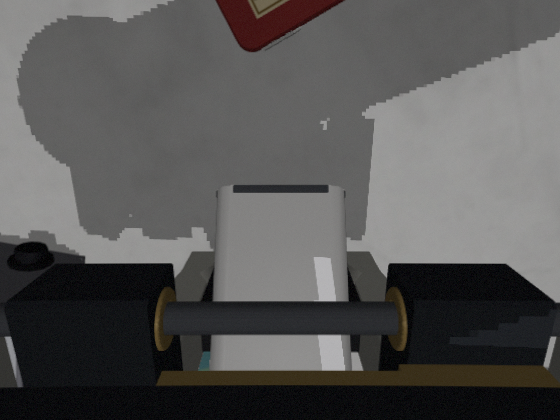

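View pics/c9.png

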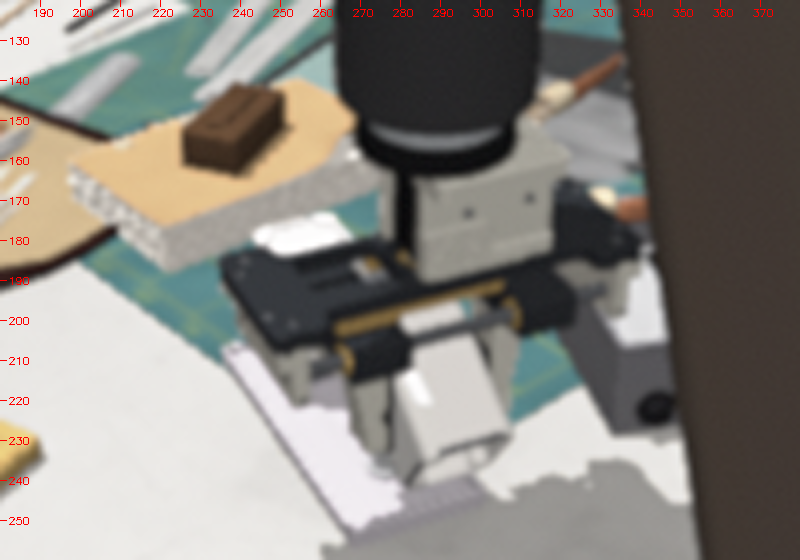

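jog_arm:
  commands:
    - [0, 0, -6, 0]
    - [0.3, 0, -5.6, 0]
    - [0.8, 0, -4, 0]
    - [1.1, 0, -4, 0]
    - [1.4, 0, -4, 0]
    - [1.8, 0, -4, 0]
    - [2, 0, -4, 0]
    - [2.1, 0, -3.5, 0]
    - [2, 0, 0, 0]
    - [1.5, 0, 0, 0]

```text
clock: 12.47
tool_pos: [0.5638, 0.0085, 0.0388]
orientation: [-179.9, -0.5, -179.8]
force: [-15.1, 4.2, 3.5]
opening: 0.0501
```

```bash
python3 - <<'E'
from h import *
o=get_obs(); print(o['tool_pos'],o['orientation'],o['clock'],o['opening'],o['force'],o['moment'])
w=take('wrist','w9');take('scene','s9')
crop('s9',180,120,380,260,4,'c10')
E
```

```text
[0.56375029 0.00850303 0.03882554] [-179.92221924   -0.51999621 -179.80471268] 12.4667 0.050055647445456014 [-15.11412      4.18157425   3.45238191] [1.41718844 4.41215032 0.06156581]
```

View pics/w9.png

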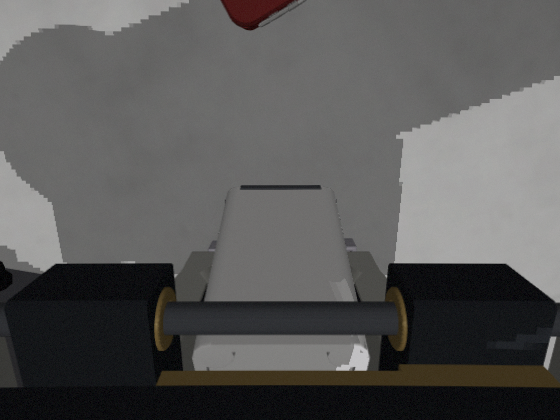

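View pics/c10.png

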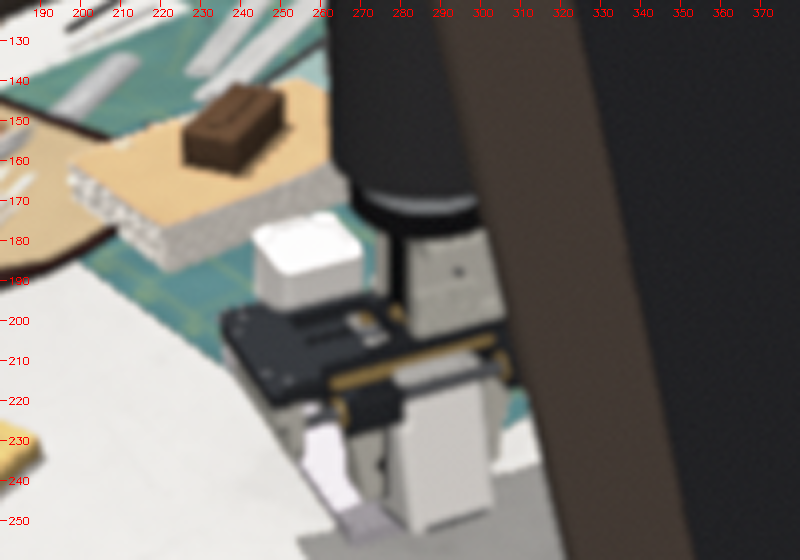

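```bash
cat >> h.py <<'E'
def potpts(o,a,gx=-.0035,gz=0.0004,pts=None):
    # grip location in pot coords (gx along axis, gz); mouth dir = tool x ; tilt a mouth-down
    T=R_rpy(o['orientation']); tx=T[:,0]; ty=T[:,1]; up=-T[:,2]
    G=np.array(o['tool_pos'])+up*hold_point_z
    r=np.radians(a); m=np.cos(r)*tx-np.sin(r)*up; n=np.sin(r)*tx+np.cos(r)*up
    return np.array([G+m*(p[0]-gx)+n*(p[2]-gz)+ty*p[1] for p in pts])
E
python3 - <<'E'
from h import *
for t in ('w8','w9'):
    w=load(t)
    for a in (30,40,50,60,70,75,80,85,90):
        print(t,a,proj(w,potpts(w['obs'],a,pts=[[.04,.025,.025],[.04,-.025,.025],[-.04,.025,.025],[-.04,-.025,.025]])).round(0).tolist())
E
```

```text
w8 30 [[343.0, 176.0], [214.0, 176.0], [352.0, 403.0], [204.0, 403.0]]
w8 40 [[339.0, 173.0], [217.0, 174.0], [355.0, 392.0], [201.0, 393.0]]
w8 50 [[336.0, 174.0], [221.0, 174.0], [357.0, 377.0], [199.0, 377.0]]
w8 60 [[333.0, 179.0], [224.0, 179.0], [359.0, 357.0], [197.0, 357.0]]
w8 70 [[331.0, 185.0], [227.0, 185.0], [359.0, 334.0], [196.0, 334.0]]
w8 75 [[329.0, 190.0], [228.0, 190.0], [359.0, 321.0], [196.0, 321.0]]
w8 80 [[328.0, 194.0], [229.0, 194.0], [359.0, 308.0], [197.0, 309.0]]
w8 85 [[327.0, 199.0], [230.0, 199.0], [359.0, 296.0], [197.0, 296.0]]
w8 90 [[327.0, 205.0], [231.0, 205.0], [358.0, 283.0], [198.0, 283.0]]
w9 30 [[343.0, 176.0], [214.0, 176.0], [352.0, 403.0], [204.0, 403.0]]
w9 40 [[339.0, 173.0], [217.0, 173.0], [355.0, 392.0], [201.0, 393.0]]
w9 50 [[336.0, 174.0], [221.0, 174.0], [357.0, 377.0], [199.0, 377.0]]
w9 60 [[333.0, 179.0], [224.0, 179.0], [359.0, 357.0], [197.0, 357.0]]
w9 70 [[331.0, 185.0], [227.0, 185.0], [359.0, 334.0], [196.0, 334.0]]
w9 75 [[329.0, 190.0], [228.0, 190.0], [359.0, 321.0], [196.0, 321.0]]
w9 80 [[328.0, 194.0], [229.0, 194.0], [359.0, 308.0], [197.0, 309.0]]
w9 85 [[327.0, 199.0], [230.0, 199.0], [359.0, 296.0], [197.0, 296.0]]
w9 90 [[327.0, 205.0], [231.0, 205.0], [358.0, 283.0], [198.0, 283.0]]
```

```bash
python3 - <<'E'
from h import *
crop('w9',180,170,390,385,3,'c11')
crop('s9',250,190,330,260,8,'c12')
E
```

```text
(no output)
```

View pics/c11.png

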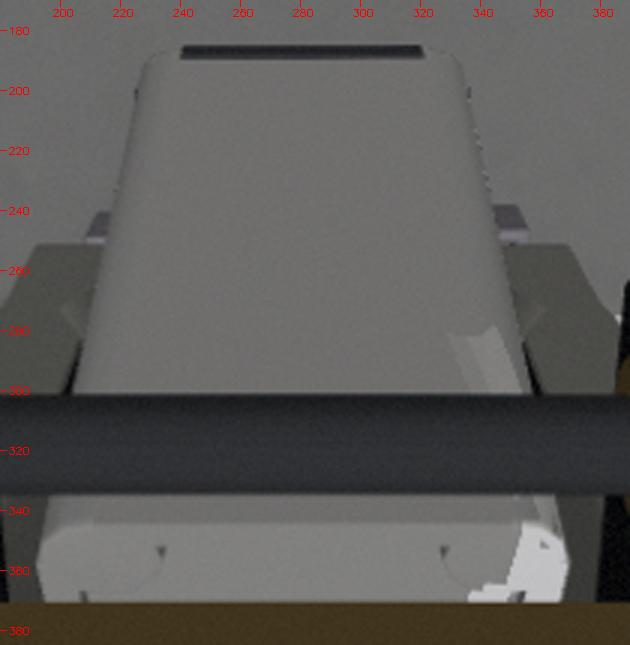

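View pics/c12.png

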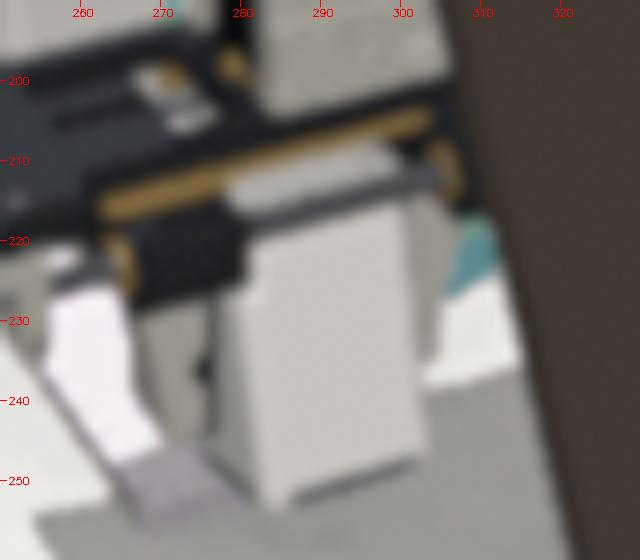

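```bash
python3 - <<'E'
from h import *
from scipy.optimize import least_squares
w=load('w9')
P=[[.04,.025,.025],[.04,-.025,.025],[-.04,.025,.025],[-.04,-.025,.025]]
U=np.array([[334,186],[227,186],[367,344],[194,344]])
f=lambda p:(proj(w,potpts(w['obs'],p[0],p[1],p[2],P))-U).ravel()
r=least_squares(f,[70,-.003,0],x_scale=[10,.01,.01]); print(r.x,r.cost,r.fun.round(1))
pt=[[x,0,z] for x in(-.04,.04) for z in (-.025,.025)]
print(potpts(w['obs'],*r.x,pts=pt).round(4))
E
```

```text
[ 6.99074657e+01  1.84943787e-03 -2.87902653e-03] 11.83407633100115 [-1.6  0.  -2.4  0.1 -2.9 -0.1 -2.6  0.1]
[[0.5994 0.0087 0.089 ]
 [0.5526 0.0086 0.1066]
 [0.5712 0.0085 0.0141]
 [0.5244 0.0084 0.0317]]
```

jog_arm:
  commands:
    - [-3, 0, 5, 0]
    - [0, 0, 7, 0]
    - [0, 0, 3, 0]
    - [3, 0, 0, 0]
    - [2, 0, 0, 0]
    - [2, 0, 0, 0]
    - [2, 0, 0, 0]
    - [2, 0, 0, 0]
    - [0, 0, 0, 0]
    - [0, 0, 0, 0]

```text
clock: 13.4
tool_pos: [0.5713, 0.0089, 0.0548]
orientation: [-180.0, -0.5, -179.8]
force: [-19.3, 6.1, 10.0]
opening: 0.0502
```

```bash
python3 - <<'E'
from h import *
o=get_obs(); print(o['tool_pos'],o['orientation'],o['clock'],o['opening'],o['force'],o['moment'])
w=take('wrist','w10');take('scene','s10')
crop('w10',180,170,390,385,3,'c11')
crop('s10',230,170,350,270,6,'c12')
E
```

```text
[0.57129193 0.00888646 0.05482593] [-179.9546455    -0.5448067  -179.79841654] 13.4 0.05019661359252481 [-19.3391862    6.06722286  10.034014  ] [2.20568191 6.05261585 0.08421908]
```

View pics/c11.png

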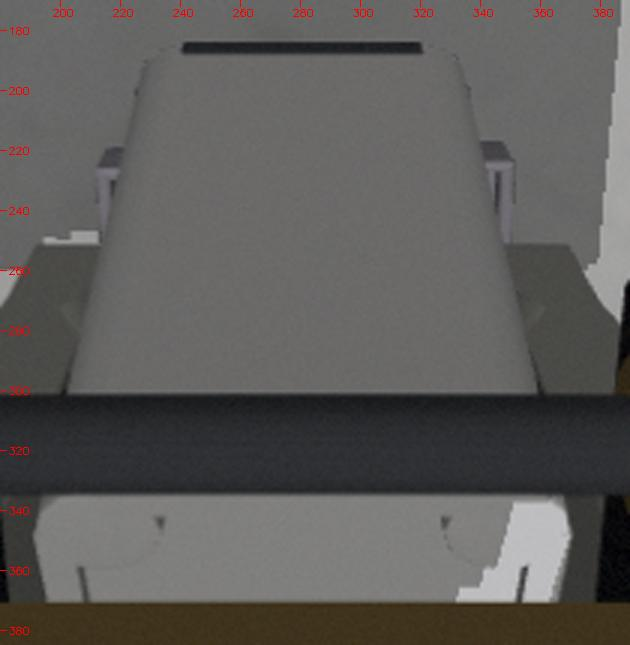

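View pics/c12.png

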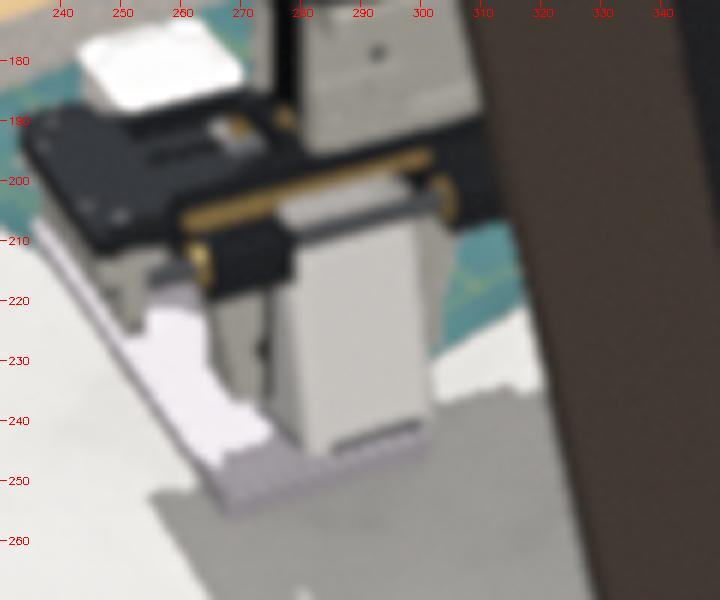

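```bash
cat >> h.py <<'E'
def fitpot(tag,U):
    from scipy.optimize import least_squares
    w=load(tag)
    P=[[.04,.025,.025],[.04,-.025,.025],[-.04,.025,.025],[-.04,-.025,.025]]
    U=np.array(U,float)
    f=lambda p:(proj(w,potpts(w['obs'],p[0],p[1],p[2],P))-U).ravel()
    r=least_squares(f,[70,-.003,0],x_scale=[10,.01,.01]); print(r.x,r.cost,r.fun.round(1))
    pt=[[x,0,z] for x in(-.04,.04) for z in (-.025,.025)]
    print(potpts(w['obs'],*r.x,pts=pt).round(4))
E
python3 - <<'E'
from h import *
fitpot('w10',[[335,183],[227,183],[369,336],[193,336]])
E
```

```text
[ 7.13628245e+01  2.32555228e-03 -5.35062681e-03] 17.19558056600594 [-2.4  0.  -2.7  0.  -3.4 -0.1 -3.2  0.1]
[[0.6039 0.009  0.1071]
 [0.5567 0.0089 0.1236]
 [0.5777 0.0089 0.0316]
 [0.5304 0.0087 0.048 ]]
```

jog_arm:
  commands:
    - [-15, 0, 5, 0]
    - [-15, 0, 15, 0]
    - [-10, 10, 10, 0]
    - [-8, 30, 0, 0]
    - [-8, 30, 0, 0]
    - [0, 30, 0, 0]
    - [0, 10, 0, 0]
    - [0, 0, -15, 0]
    - [0, 0, -20, 0]
    - [0, 0, -13, 0]

```text
clock: 14.33
tool_pos: [0.5206, 0.1197, 0.0369]
orientation: [180.0, 0.0, -179.7]
force: [0.4, 0.3, -1.0]
opening: 0.05
```

jog_arm:
  commands:
    - [0, 0, -3, 0]
    - [0, 0, -3, 0]
    - [0, 0, -3, 0]
    - [0, 0, -3, 0]
    - [0, 0, -2, 0]
    - [0, 0, 0, 0]
    - [0, 0, 0, 0]
    - [0, 0, 0, 0]
    - [0, 0, 0, 0]
    - [0, 0, 0, 0]

```text
clock: 15.17
tool_pos: [0.5207, 0.1194, 0.0243]
orientation: [180.0, 0.0, -179.7]
force: [0.4, -0.1, -1.0]
opening: 0.0498
```

```bash
python3 - <<'E'
from h import *
o=get_obs(); print(o['tool_pos'],o['orientation'],o['clock'],o['opening'],o['force'],o['moment'])
w=take('wrist','w11');take('scene','s11')
crop('w11',180,170,390,385,3,'c11')
crop('s11',150,200,290,310,5,'c12')
E
```

```text
[0.52066496 0.11938428 0.02429974] [ 1.79987505e+02  2.05993350e-02 -1.79719213e+02] 15.1667 0.049815856442016804 [ 0.39715606 -0.10767229 -0.96269689] [ 0.05033166 -0.15579194  0.00549564]
```

View pics/c11.png

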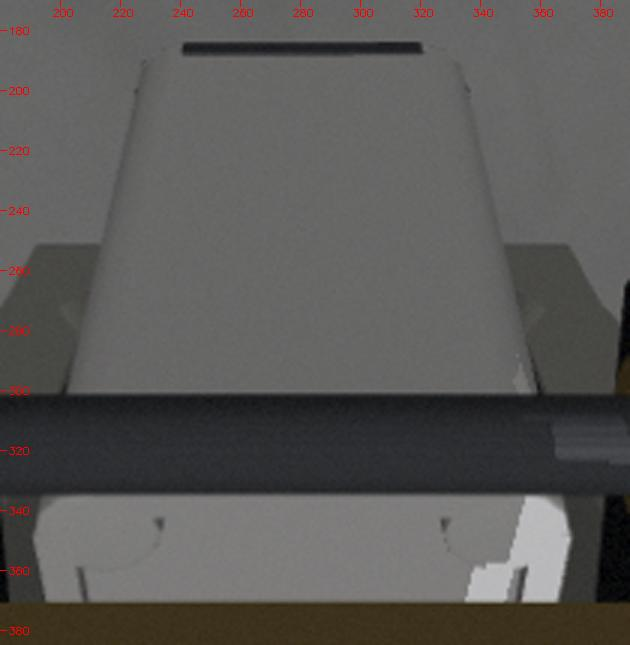

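View pics/c12.png

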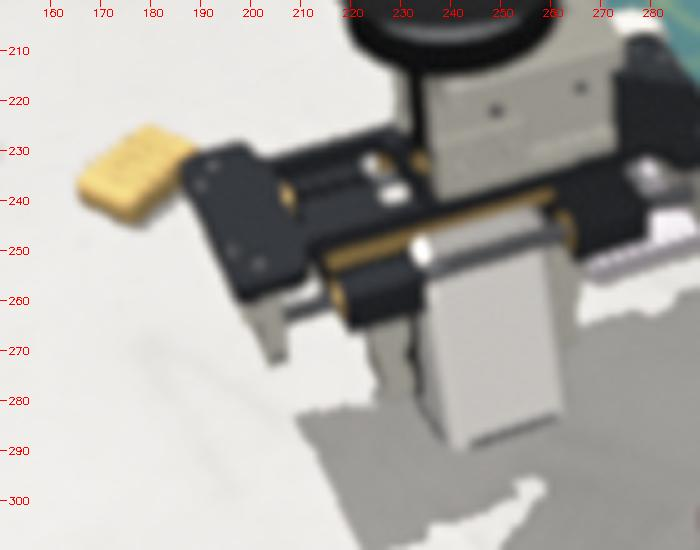

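jog_arm:
  commands:
    - [0, 0, -2, 0]
    - [0, 0, -2, 0]
    - [0, 0, -2, 0]
    - [0, 0, -2, 0]
    - [0, 0, -2, 0]
    - [0, 0, -2, 0]
    - [0, 0, 0, 0]
    - [0, 0, 0, 0]
    - [0, 0, 0, 0]
    - [0, 0, 0, 0]

```text
clock: 16.1
tool_pos: [0.5215, 0.1193, 0.0148]
orientation: [180.0, 0.1, -179.6]
force: [-7.5, -2.4, 30.8]
opening: 0.0499
```

```bash
python3 - <<'E'
from h import *
o=get_obs(); print(o['tool_pos'],o['orientation'],o['clock'],o['opening'],o['force'],o['moment'])
w=take('wrist','w12')
crop('w12',180,170,390,385,3,'c11')
E
```

```text
[0.52148426 0.11929852 0.01476121] [ 1.79995818e+02  1.28311635e-01 -1.79645078e+02] 16.1 0.049898783579220486 [-7.4882754  -2.42293046 30.76496424] [-1.02323318  2.79892241 -0.01725452]
```

View pics/c11.png

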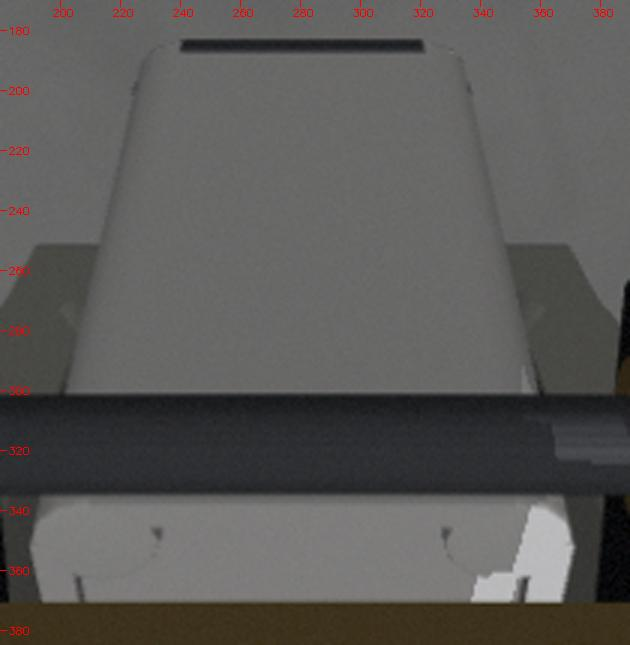

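jog_arm:
  commands:
    - [0, 0, 2, 0]
    - [0, 0, 2, 0]
    - [0, 0, 0, 0]
    - [0, 0, 0, 0]
    - [0, 0, 0, 0]
    - [0, 0, 0, 0]
    - [0, 0, 0, 0]
    - [0, 0, 0, 0]
    - [0, 0, 0, 0]
    - [0, 0, 0, 0]

```text
clock: 16.98
tool_pos: [0.5205, 0.1193, 0.016]
orientation: [-180.0, -0.0, -179.7]
force: [-0.3, 0.1, -0.7]
opening: 0.0501
```

jog_arm:
  commands:
    - [0, 0, 0, 0]
    - [0, 0, 0, 0]
    - [0, 0, 0, 0]
    - [0, 0, 0, 0]
    - [0, 0, 0, 0]
    - [0, 0, 0, 0]
    - [0, 0, 0, 0]
    - [0, 0, 0, 0]
    - [0, 0, 0, 0]
    - [0, 0, 0, 0]
  fingers: 62

```text
clock: 17.82
tool_pos: [0.5206, 0.1193, 0.0161]
orientation: [180.0, 0.0, -179.7]
force: [-0.8, 0.6, 0.2]
opening: 0.0621
```

```bash
python3 - <<'E'
from h import *
o=get_obs(); print(o['tool_pos'],o['orientation'],o['clock'],o['opening'],o['force'],o['moment'])
w=take('wrist','w13'); take('scene','s13')
crop('s13',150,200,290,310,5,'c12')
E
```

```text
[0.52056192 0.11928299 0.01607565] [ 1.79999102e+02  1.74518465e-03 -1.79726016e+02] 17.8167 0.06207033348074703 [-0.7823759   0.55411388  0.20539199] [ 0.02706084 -0.17859871  0.0118035 ]
```

View pics/w13.png

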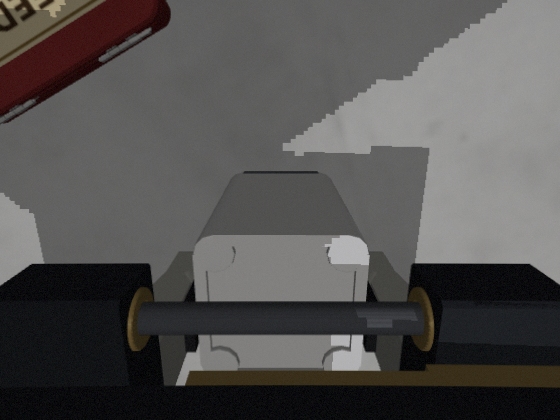

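View pics/c12.png

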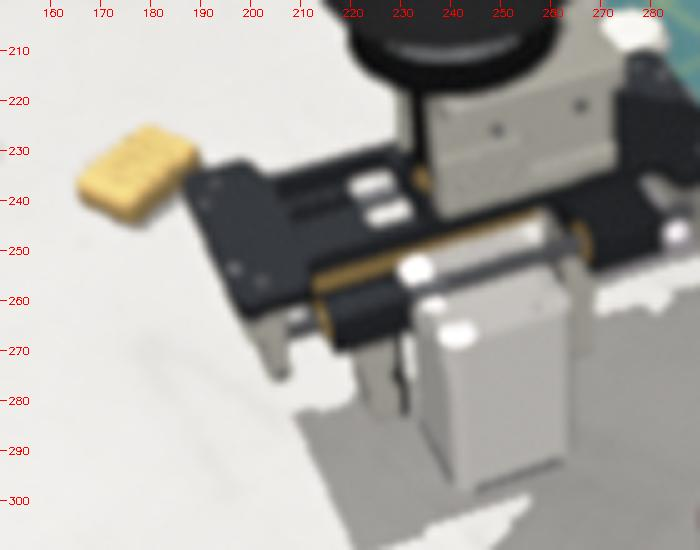

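```bash
python3 - <<'E'
from h import *
w=load('w13')
for p in [(195,240),(369,240),(282,236)]: print(atz(w,p,.08))
for p in [(240,172),(322,172),(282,172)]: print(atz(w,p,.0))
print(proj(w,[[.487+.0,.119,0],[.487,.119,.08]]))
E
```

```text
[0.47787885 0.09637719 0.08      ]
[0.47767504 0.14418376 0.08      ]
[0.47660422 0.12026658 0.08      ]
[0.47661983 0.10048815 0.        ]
[0.47644129 0.14003141 0.        ]
[0.47652366 0.12073931 0.        ]
[[278.32445187 192.89221083]
 [277.28829641 270.09993521]]
```

jog_arm:
  commands:
    - [0, 0, 30, 0]
    - [0, 0, 40, 0]
    - [0, 0, 40, 0]
    - [5, -15, 35, 0]
    - [15, -30, 20, 0]
    - [20, -30, 15, 0]
    - [25, -30, 15, 0]
    - [25, -30, 10, 0]
    - [25, -30, 5, 0]
    - [25, -25, 4, 0]

```text
clock: 18.75
tool_pos: [0.6615, -0.0727, 0.2311]
orientation: [180.0, 0.1, -179.7]
force: [0.5, 1.1, 0.3]
opening: 0.0615
```

jog_arm:
  commands:
    - [0, -10, 0, 0]
    - [0, 0, 0, 0]
    - [0, 0, 0, 0]
    - [0, 0, 0, 0]
    - [0, 0, 0, 0]
    - [0, 0, 0, 0]
    - [0, 0, 0, 0]
    - [0, 0, 0, 0]
    - [0, 0, 0, 0]
    - [0, 0, 0, 0]

```text
clock: 19.58
tool_pos: [0.6604, -0.0803, 0.2301]
orientation: [180.0, 0.0, -179.7]
force: [0.4, -0.3, 0.1]
opening: 0.0623
```

```bash
python3 - <<'E'
from h import *
o=get_obs(); print(o['tool_pos'],o['orientation'],o['clock'],o['opening'],o['force'],o['moment'])
w=take('wrist','w14');take('scene','s14');take('top','t14')
print(proj(w,[[.607,.0095,.097],[.62,-.21,.083],[.5016,.12,.08]]))
E
```

```text
[ 0.66040279 -0.08033163  0.23008698] [ 1.79997971e+02  5.67578112e-03 -1.79702457e+02] 19.5833 0.06229433745817361 [ 0.35290872 -0.29616041  0.08466719] [ 0.05432942 -0.19800293  0.02258786]
[[394.87549739 127.77283808]
 [121.4174155  140.56498508]
 [557.35952962 -23.59196697]]
```

View pics/w14.png

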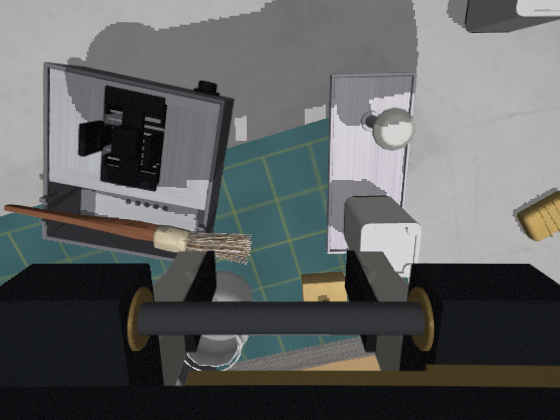

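```bash
python3 - <<'E'
from h import *
crop('w14',340,90,440,160,7,'c13')
crop('w14',60,70,200,210,5,'c14')
crop('t14',200,170,300,270,6,'c15')
E
```

```text
(no output)
```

View pics/c13.png

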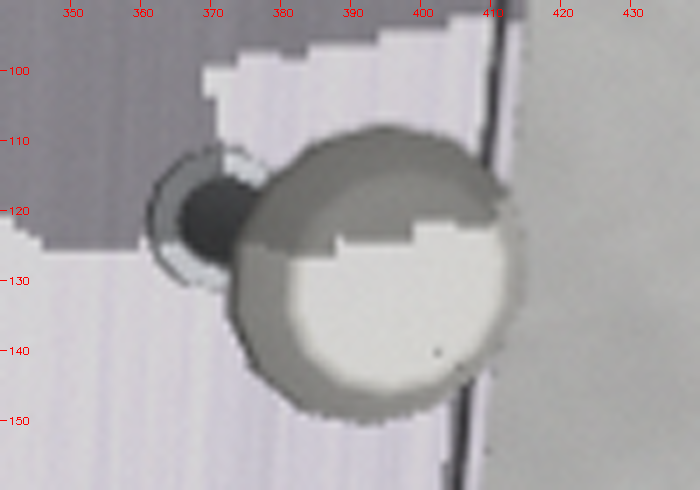

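View pics/c14.png

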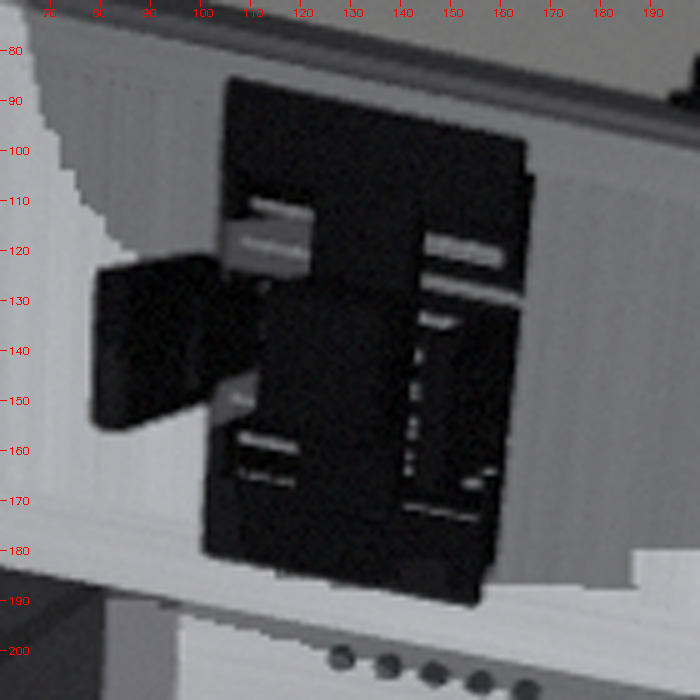

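View pics/c15.png

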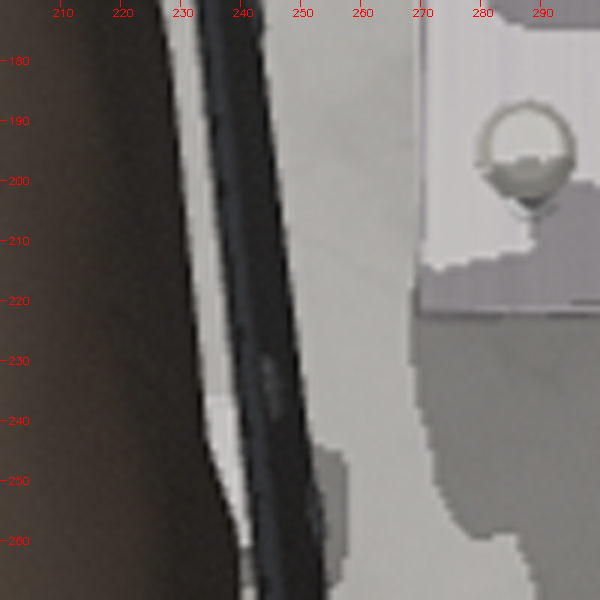

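```bash
python3 - <<'E'
from h import *
w=load('w14');t=load('top0');s=load('scene0');t14=load('t14')
print('peg w',atz(w,(397,130.2),.097),'t',atz(t14,(287.7,193.5),.097))
print(tri((w,(397,130.2)),(t14,(287.7,193.5)),(s,(276.2,205))))
cw=[(106,85),(165.5,98),(155.5,190.5),(100.5,180)]
ct=[(380.5,208.5),(404,212.5),(410,174),(386,170)]
print(tri((w,cw[0]),(t,ct[0])))
A=np.array([atz(w,p,.065) for p in cw]);B=np.array([atz(t,p,.065) for p in ct])
A=A;print(A);print(A.mean(0))
print('top',B.mean(0))
# catch tops
print(atz(w,(79.5,123),.1),atz(w,(78.5,155),.1),atz(w,(112.5,126),.1),atz(w,(112,172),.1))
# pot standing corner
E
```

```text
peg w [0.60885247 0.01133978 0.097     ] t [0.60927569 0.00899758 0.097     ]
(array([0.60857777, 0.00968814, 0.09772325]), [np.float64(0.0013660039872900017), np.float64(0.0008855537282103187), np.float64(0.0010397631240621262)])
(array([ 0.57032327, -0.159854  ,  0.19614279]), [np.float64(0.008695093626190848), np.float64(0.008695093626190873)])
[[ 0.57680261 -0.22439121  0.065     ]
 [ 0.58662766 -0.1762487   0.065     ]
 [ 0.66738883 -0.19270247  0.065     ]
 [ 0.65788078 -0.24080569  0.065     ]]
[ 0.62217497 -0.20853702  0.065     ]
top [ 0.62197916 -0.21236992  0.065     ]
[ 0.60462471 -0.23265269  0.1       ] [ 0.62917026 -0.23744721  0.1       ] [ 0.60661959 -0.20807351  0.1       ] [ 0.64257324 -0.21335321  0.1       ]
```

jog_arm:
  commands:
    - [-20, 25, 0, 0]
    - [-24, 30, -10, 0]
    - [-24, 30, -10, 0]
    - [-24, 30, -10, 0]
    - [-24, 30, -20, 0]
    - [-23, 30, -20, 0]
    - [-20, 25, -20, 0]
    - [0, 0, -10, 0]
    - [0, 0, -20, 0]
    - [0, 0, -20, 0]
  fingers: 78

```text
clock: 20.57
tool_pos: [0.5033, 0.1185, 0.0914]
orientation: [179.9, 0.1, -179.6]
force: [0.1, -0.6, -0.7]
opening: 0.0783
```

```bash
python3 - <<'E'
from h import *
o=get_obs(); print(o['tool_pos'],o['orientation'],o['clock'],o['opening'],o['force'],o['moment'])
w=take('wrist','w15')
E
```

```text
[0.50330047 0.11852176 0.09143993] [ 1.79936062e+02  1.16271511e-01 -1.79612355e+02] 20.5667 0.07833703620738794 [ 0.08255065 -0.56846468 -0.65637345] [ 0.01706855 -0.18458827 -0.01197516]
```

View pics/w15.png

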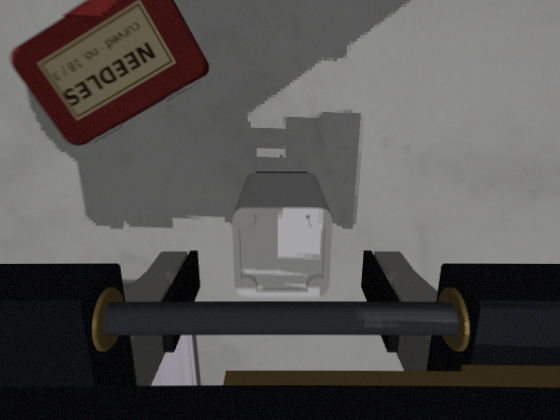

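```bash
python3 - <<'E'
from h import *
w=load('w15')
for p in [(234,213),(331,213),(282.5,208),(282,293),(236,290),(328.5,290)]: print(p,atz(w,p,.08))
print(proj(w,[[.5033,.1185,.08]]))
E
```

```text
(234, 213) [0.47871667 0.096711   0.08      ]
(331, 213) [0.47843541 0.14385686 0.08      ]
(282.5, 208) [0.47601741 0.12025488 0.08      ]
(282, 293) [0.52277693 0.12039817 0.08      ]
(236, 290) [0.52111381 0.09643814 0.08      ]
(328.5, 290) [0.52085372 0.14460386 0.08      ]
[[278.56928964 259.11909245]]
```

jog_arm:
  commands:
    - [-4, 1.5, -5, 0]
    - [0, 0, -20, 0]
    - [0, 0, -20, 0]
    - [0, 0, -10, 0]
    - [0, 0, -3, 0]
    - [0, 0, 0, 0]
    - [0, 0, 0, 0]
    - [0, 0, 0, 0]
    - [0, 0, 0, 0]
    - [0, 0, 0, 0]

```text
clock: 21.45
tool_pos: [0.4994, 0.1192, 0.034]
orientation: [180.0, 0.1, -179.7]
force: [0.1, -0.5, -0.5]
opening: 0.078
```

jog_arm:
  commands:
    - [0, 0, 0, 0]
    - [0, 0, 0, 0]
    - [0, 0, 0, 0]
    - [0, 0, 0, 0]
    - [0, 0, 0, 0]
    - [0, 0, 0, 0]
    - [0, 0, 0, 0]
    - [0, 0, 10, 0]
    - [0, 0, 20, 0]
    - [0, 0, 30, 0]
  fingers: 35

```text
clock: 22.28
tool_pos: [0.4972, 0.118, 0.0923]
orientation: [-179.9, -0.3, -179.7]
force: [0.2, -0.1, -0.7]
opening: 0.0497
```

```bash
python3 - <<'E'
from h import *
o=get_obs(); print(o['tool_pos'],o['orientation'],o['clock'],o['opening'],o['force'],o['moment'])
w=take('wrist','w16')
crop('w16',180,170,390,385,3,'c11')
E
```

```text
[0.49724614 0.11801237 0.09233243] [-179.85062484   -0.25860807 -179.74485684] 22.2833 0.04965622699145114 [ 0.17263327 -0.06793918 -0.70216551] [ 0.1276001  -0.28658408  0.02682997]
```

View pics/c11.png

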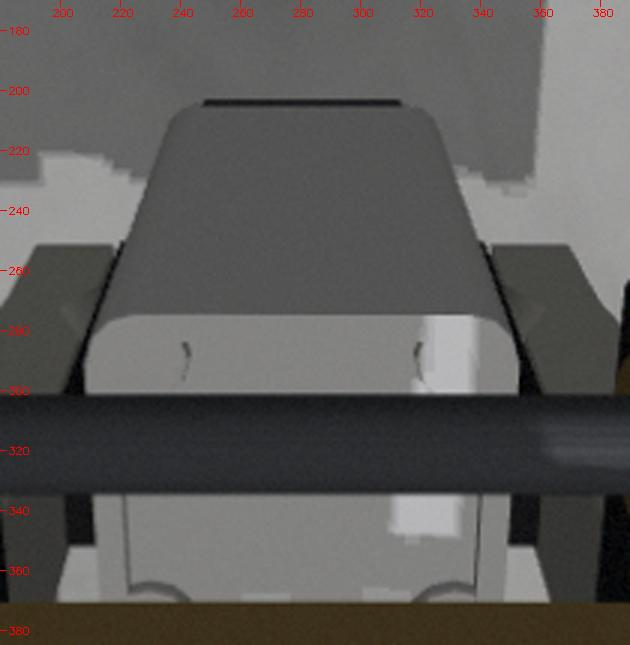

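jog_arm:
  commands:
    - [0, 0, 30, 0]
    - [5, -5, 30, 0]
    - [18, -18, 0, 0]
    - [20, -20, 0, 0]
    - [20, -20, 0, 0]
    - [20, -20, 0, 0]
    - [16, -16, 0, 0]
    - [10, -10, 0, 0]
    - [0, 0, 0, 0]
    - [0, 0, 0, 0]

```text
clock: 23.17
tool_pos: [0.6078, 0.0095, 0.1531]
orientation: [180.0, -0.0, -179.8]
force: [0.2, 0.1, -0.7]
opening: 0.0497
```

```bash
python3 - <<'E'
from h import *
o=get_obs(); print(o['tool_pos'],o['orientation'],o['clock'],o['opening'],o['force'],o['moment'])
w=take('wrist','w17'); take('scene','s17');take('top','t17')
crop('s17',230,130,350,260,5,'c12')
crop('w17',180,170,390,385,3,'c11')
E
```

```text
[0.60777172 0.00950219 0.15311703] [ 1.79998512e+02 -4.08479388e-02 -1.79813358e+02] 23.1667 0.04972747841945906 [ 0.24637631  0.07042144 -0.68273264] [-0.01051341 -0.09889464  0.0223353 ]
```

View pics/c12.png

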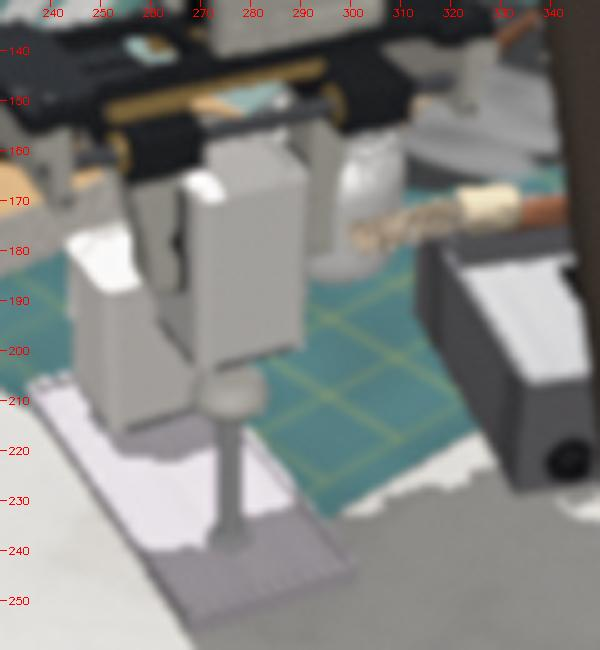

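View pics/c11.png

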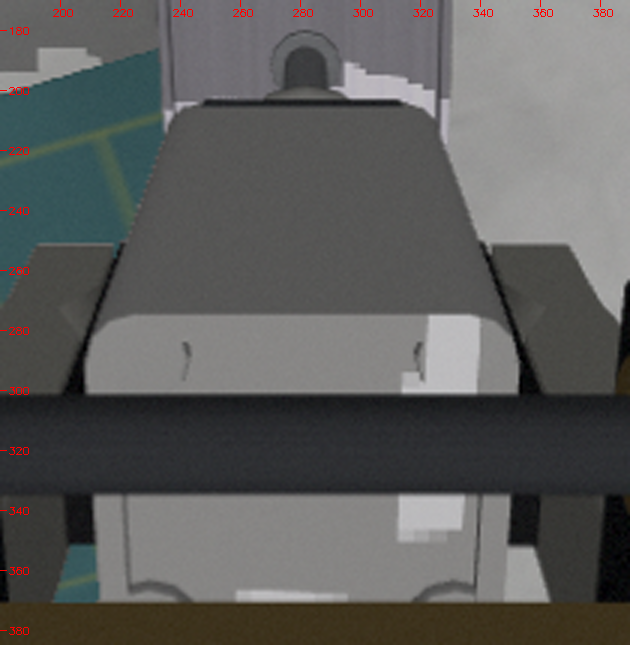

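```bash
python3 - <<'E'
from h import *
s=load('s17');w=load('w17')
c=np.array([.6078,.0095]);
print(proj(s,[[c[0]-.025,c[1]+.025,.119],[c[0]-.025,c[1]-.025,.119],[c[0]+.025,c[1]+.025,.119],[c[0]-.025,c[1]+.025,.199]]))
print(proj(w,[[c[0]-.025,c[1],.119],[c[0]-.025,c[1],.199]]))
print(atz(w,(282,202),.119),atz(w,(282,275),.199))
E
```

```text
[[270.07260791 205.76631942]
 [292.12475813 199.88293081]
 [260.37241606 193.33394185]
 [269.76948018 171.59505691]]
[[278.83957909 199.07079127]
 [278.29102586 267.53074075]]
[0.58446704 0.01123128 0.119     ] [0.58560177 0.01076195 0.199     ]
```

jog_arm:
  commands:
    - [0, 0, -10, 0]
    - [0, 0, -12, 0]
    - [0, 0, -12, 0]
    - [0, 0, -12, 0]
    - [0, 0, -12, 0]
    - [0, 0, -12, 0]
    - [0, 0, -10, 0]
    - [0, 0, -6, 0]
    - [0, 0, -3, 0]
    - [0, 0, 0, 0]

```text
clock: 24.15
tool_pos: [0.6075, 0.0101, 0.0636]
orientation: [-180.0, -0.1, -179.7]
force: [-0.1, -0.6, -1.1]
opening: 0.0499
```

```bash
python3 - <<'E'
from h import *
o=get_obs(); print(o['tool_pos'],o['orientation'],o['clock'],o['opening'],o['force'],o['moment'])
take('scene','s18')
crop('s18',230,130,350,260,5,'c12')
E
```

```text
[0.60752353 0.01012463 0.06359028] [-1.79982393e+02 -6.10611652e-02 -1.79706214e+02] 24.15 0.04987865409896295 [-0.06710408 -0.56860791 -1.13772958] [ 0.07013453 -0.17053656 -0.01062965]
```

View pics/c12.png

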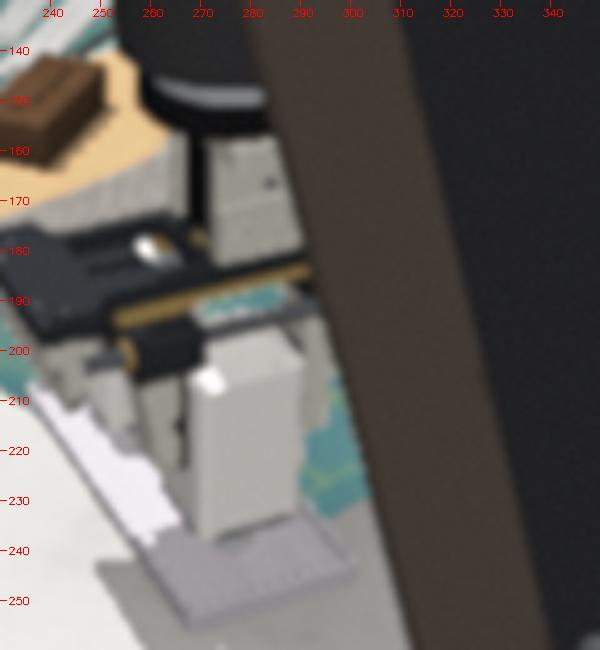

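jog_arm:
  commands:
    - [0, 0, -2, 0]
    - [0, 0, -2, 0]
    - [0, 0, -2, 0]
    - [0, 0, -1, 0]
    - [0, 0, 0, 0]
    - [0, 0, 0, 0]
    - [0, 0, 0, 0]
    - [0, 0, 0, 0]
    - [0, 0, 0, 0]
    - [0, 0, 0, 0]

```text
clock: 25.03
tool_pos: [0.608, 0.01, 0.0574]
orientation: [180.0, 0.0, -179.7]
force: [0.6, -0.1, -1.2]
opening: 0.0497
```

```bash
python3 - <<'E'
from h import *
o=get_obs(); print(o['tool_pos'],o['orientation'],o['clock'],o['opening'],o['force'],o['moment'])
E
```

```text
[0.60802298 0.01001743 0.05735324] [ 1.79996415e+02  1.00298657e-02 -1.79724743e+02] 25.0333 0.04972936374092072 [ 0.60179098 -0.13147734 -1.18213364] [ 0.00823317 -0.19015797  0.05091858]
```

jog_arm:
  commands:
    - [0, 0, -1, 0]
    - [0, 0, -1, 0]
    - [0, 0, -0.5, 0]
    - [0, 0, 0, 0]
    - [0, 0, 0, 0]
    - [0, 0, 0, 0]
    - [0, 0, 0, 0]
    - [0, 0, 0, 0]
    - [0, 0, 0, 0]
    - [0, 0, 0, 0]

```text
clock: 25.87
tool_pos: [0.6082, 0.01, 0.0563]
orientation: [-180.0, 0.1, -179.7]
force: [-4.0, 1.6, 10.9]
opening: 0.05
```

jog_arm:
  commands:
    - [0, 0, 0, 0]
    - [0, 0, 0, 0]
    - [0, 0, 0, 0]
    - [0, 0, 0, 0]
    - [0, 0, 0, 0]
    - [0, 0, 0, 0]
    - [0, 0, 0, 0]
    - [0, 0, 0, 0]
    - [0, 0, 0, 0]
    - [0, 0, 0, 0]
  fingers: 76

```text
clock: 26.7
tool_pos: [0.6079, 0.01, 0.0547]
orientation: [-180.0, -0.0, -179.7]
force: [1.1, 0.8, -0.8]
opening: 0.0761
```

```bash
python3 - <<'E'
from h import *
o=get_obs(); print(o['tool_pos'],o['orientation'],o['clock'],o['opening'],o['force'],o['moment'])
take('scene','s19');take('wrist','w19')
crop('s19',230,130,350,260,5,'c12')
E
```

```text
[0.60792845 0.00996625 0.05472121] [-1.79997252e+02 -5.78956369e-03 -1.79725526e+02] 26.7 0.07605531175427459 [ 1.0545699   0.77370535 -0.77159352] [ 0.02855344 -0.14843749 -0.00547905]
```

View pics/c12.png

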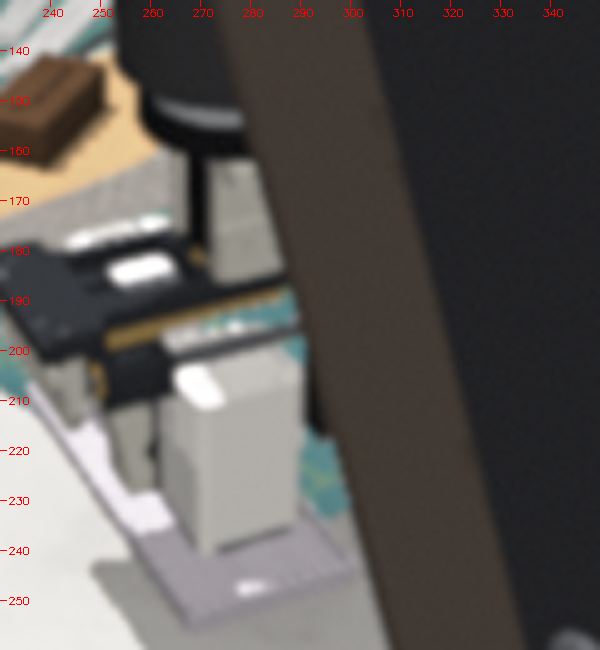

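View pics/w19.png

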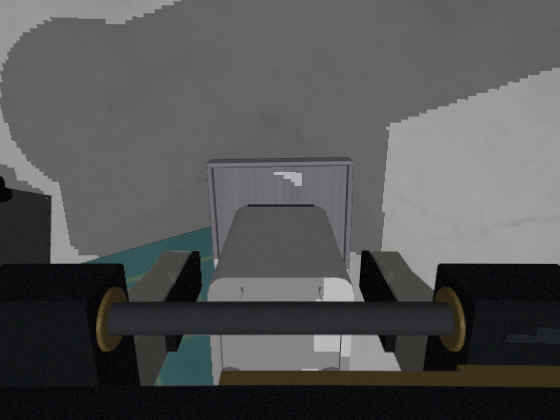

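jog_arm:
  commands:
    - [0, 0, 20, 0]
    - [0, 0, 40, 0]
    - [0, 0, 40, 0]
    - [5, -15, 35, -1.8]
    - [11, -37, 20, -2]
    - [11, -37, 10, -2]
    - [11, -37, 10, -2]
    - [11, -37, 0, -2]
    - [11, -37, 0, -2]
    - [4, -30, 0, 0]

```text
clock: 27.63
tool_pos: [0.6722, -0.221, 0.2288]
orientation: [-180.0, 0.0, 168.3]
force: [-0.1, 0.1, 0.4]
opening: 0.0759
```

jog_arm:
  commands:
    - [0, 0, 0, 0]
    - [0, 0, 0, 0]
    - [0, 0, 0, 0]
    - [0, 0, 0, 0]
    - [0, 0, 0, 0]
    - [0, 0, 0, 0]
    - [0, 0, 0, 0]
    - [0, 0, 0, 0]
    - [0, 0, 0, 0]
    - [0, 0, 0, 0]

```text
clock: 28.47
tool_pos: [0.6715, -0.2183, 0.229]
orientation: [180.0, 0.0, 168.5]
force: [-0.1, 0.7, 0.5]
opening: 0.0758
```

```bash
python3 - <<'E'
from h import *
o=get_obs(); print(o['tool_pos'],o['orientation'],o['clock'],o['opening'],o['force'],o['moment'])
take('wrist','w20');take('top','t20');take('scene','s20')
E
```

```text
[ 0.67151319 -0.21825026  0.22901701] [1.79998938e+02 3.02142775e-03 1.68491585e+02] 28.4667 0.07576758420262646 [-0.05108077  0.70705348  0.47309189] [ 0.02961899 -0.20320993 -0.02345495]
```

View pics/w20.png

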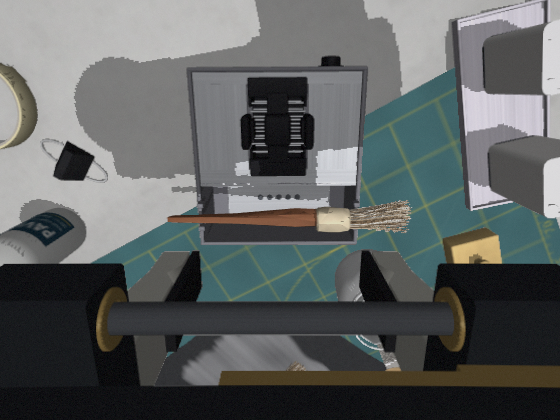

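View pics/s20.png

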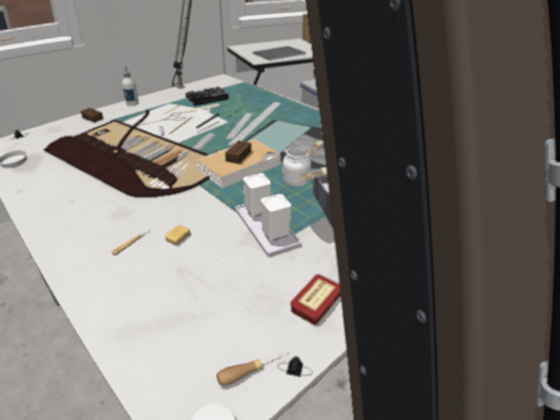

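```bash
python3 - <<'E'
from h import *
crop('w20',225,65,330,190,6,'c21')
crop('s20',230,160,310,260,7,'c22')
E
```

```text
(no output)
```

View pics/c21.png

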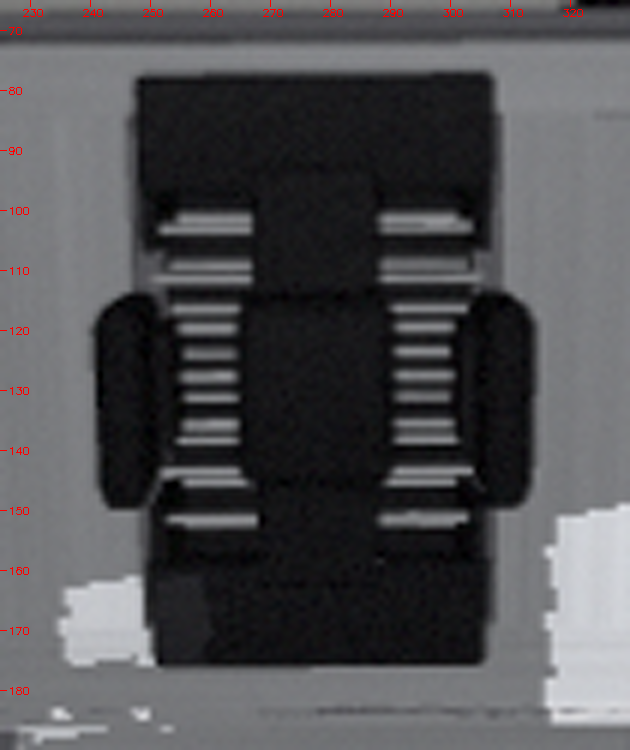

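View pics/c22.png

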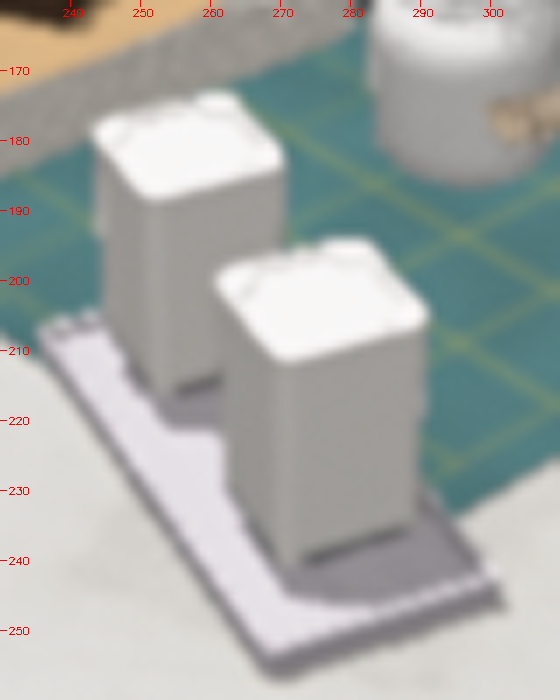

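```bash
python3 - <<'E'
from h import *
w=load('w20');w14=load('w14')
L=atz(w,(241,132),.095);R=atz(w,(314,132),.095);print(L,R,np.linalg.norm(L-R),(L+R)/2)
for a,b in [((241,132),(314,132)),((241,116),(314,116)),((241,148),(314,148))]:
  print((atz(w,a,.1)+atz(w,b,.1))/2)
F=[(248,78),(307.5,78),(305.5,175.5),(251.5,175.5)]
A=np.array([atz(w,p,.065) for p in F]);print(A,A.mean(0)); d=A[3]-A[0]; print(np.degrees(np.arctan2(d[1],d[0])));d=A[0]-A[1]; print(np.degrees(np.arctan2(d[1],d[0])))
# two-view catch on -y side outer top corners
print(tri((w,(241,118)),(w14,(79.5,123))),tri((w,(241.5,147)),(w14,(78.5,155))))
for x,y in [(.615,-.211),(.620,-.212),(.625,-.213)]:
  yaw=np.radians(-11.5);R2=np.array([[np.cos(yaw),-np.sin(yaw)],[np.sin(yaw),np.cos(yaw)]])
  print(x,[proj(w,[[*(np.array([x,y])+R2@[i,j]),.1]]).round(1).tolist() for i in(-.013,.013) for j in (-.028,.028)])
E
```

```text
[ 0.61664206 -0.23752291  0.095     ] [ 0.62806121 -0.1814473   0.095     ] 0.05722648769754824 [ 0.62235164 -0.20948511  0.095     ]
[ 0.6218056  -0.20934294  0.1       ]
[ 0.61006883 -0.20692516  0.1       ]
[ 0.63386687 -0.21182737  0.1       ]
[[ 0.57769281 -0.22537127  0.065     ]
 [ 0.58750032 -0.17715594  0.065     ]
 [ 0.66833308 -0.19348424  0.065     ]
 [ 0.65865388 -0.24096415  0.065     ]] [ 0.62304502 -0.2092439   0.065     ]
-10.901523516565867
-101.49770605752886
(array([ 0.60563737, -0.23504459,  0.09541772]), [np.float64(0.000585297711165983), np.float64(0.0005852977111659853)]) (array([ 0.62892331, -0.23960876,  0.09615233]), [np.float64(0.0009293804324494123), np.float64(0.0009293804324494939)])
0.615 [[[236.3, 106.0]], [[310.6, 106.0]], [[237.6, 140.7]], [[309.8, 140.7]]]
0.62 [[[236.6, 112.9]], [[310.5, 112.9]], [[237.9, 147.3]], [[309.6, 147.3]]]
0.625 [[[236.9, 119.8]], [[310.3, 119.8]], [[238.1, 153.8]], [[309.5, 153.8]]]
```

jog_arm:
  commands:
    - [-20, 3, 0, 0]
    - [-20, 3, -15, 0]
    - [-9.5, 1.5, -25, 0]
    - [0, 0, -30, 0]
    - [0, 0, -30, 0]
    - [0, 0, -25, 0]
    - [0, 0, -18, 0]
    - [0, 0, -11, 0]
    - [0, 0, -5, 0]
    - [0, 0, 0, 0]
  fingers: 87

```text
clock: 29.45
tool_pos: [0.6217, -0.211, 0.0691]
orientation: [-180.0, -0.1, 168.5]
force: [-0.6, 0.3, 0.1]
opening: 0.0871
```

```bash
python3 - <<'E'
from h import *
o=get_obs(); print(o['tool_pos'],o['orientation'],o['clock'],o['opening'],o['force'],o['moment'])
take('wrist','w21')
E
```

```text
[ 0.62167603 -0.211029    0.06911591] [-1.79982302e+02 -8.60970422e-02  1.68471598e+02] 29.45 0.08711554238690311 [-0.55947719  0.34193595  0.11195669] [ 0.02691167 -0.13773309 -0.01559733]
```

View pics/w21.png

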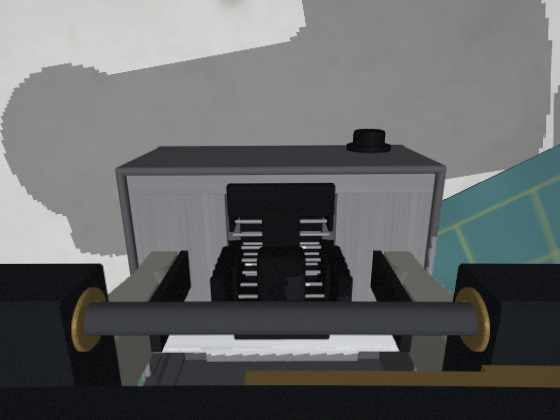

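jog_arm:
  commands:
    - [0, 0, 0, 0]
    - [0, 0, 0, 0]
    - [0, 0, 0, 0]
    - [0, 0, 0, 0]
    - [0, 0, 0, 0]
    - [0, 0, 0, 0]
    - [0, 0, 0, 0]
    - [0, 0, 0, 0]
    - [0, 0, 0, 0]
    - [0, 0, 0, 0]
  fingers: 20

```text
clock: 30.33
tool_pos: [0.6223, -0.2109, 0.0708]
orientation: [-180.0, 0.0, 168.5]
force: [-3.1, 1.9, 6.3]
opening: 0.0375
```

jog_arm:
  commands:
    - [0, 0, 0, 0]
    - [0, 0, 0, 0]
    - [0, 0, 0, 0]
    - [0, 0, 0, 0]
    - [0, 0, 0, 0]
    - [0, 0, 0, 0]
    - [0, 0, 0, 0]
    - [0, 0, 0, 0]
    - [0, 0, 0, 0]
    - [0, 0, 0, 0]

```text
clock: 31.17
tool_pos: [0.6223, -0.2109, 0.0708]
orientation: [-180.0, 0.0, 168.5]
force: [-1.9, 1.2, 6.1]
opening: 0.0372
```

```bash
python3 - <<'E'
from h import *
o=get_obs(); print(o['tool_pos'],o['orientation'],o['clock'],o['opening'],o['force'],o['moment'])
take('wrist','w22')
E
```

```text
[ 0.62230189 -0.21094893  0.07079766] [-1.79995981e+02  4.86716176e-02  1.68495652e+02] 31.1667 0.03723934347240472 [-1.93354974  1.21989778  6.09157173] [0.54690035 0.49176096 0.02091382]
```

View pics/w22.png

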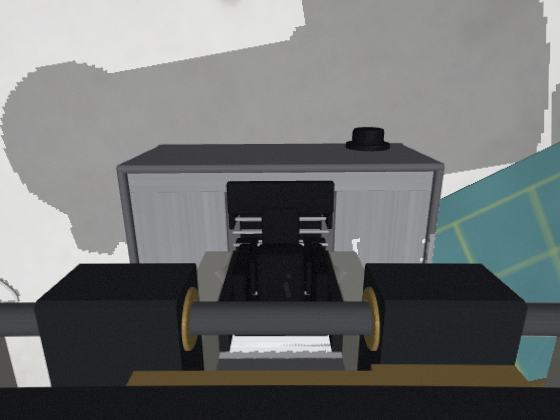

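jog_arm:
  commands:
    - [0, 0, 2, 0]
    - [0, 0, 4, 0]
    - [0, 0, 6, 0]
    - [0, 0, 8, 0]
    - [0, 0, 8, 0]
    - [0, 0, 8, 0]
    - [0, 0, 8, 0]
    - [0, 0, 8, 0]
    - [0, 0, 8, 0]
    - [0, 0, 8, 0]

```text
clock: 32.05
tool_pos: [0.622, -0.211, 0.139]
orientation: [180.0, 0.0, 168.5]
force: [0.8, 0.5, -1.8]
opening: 0.0373
```

jog_arm:
  commands:
    - [0, 0, 6, 0]
    - [0, 0, 4, 0]
    - [0, 0, 2, 0]
    - [0, 0, 0, 0]
    - [0, 0, 0, 0]
    - [0, 0, 0, 0]
    - [0, 0, 0, 0]
    - [0, 0, 0, 0]
    - [0, 0, 0, 0]
    - [0, 0, 0, 0]

```text
clock: 32.88
tool_pos: [0.622, -0.211, 0.1498]
orientation: [-180.0, -0.0, 168.5]
force: [0.0, 0.3, -3.1]
opening: 0.0375
```

```bash
python3 - <<'E'
from h import *
o=get_obs(); print(o['tool_pos'],o['orientation'],o['clock'],o['opening'],o['force'],o['moment'],abs(o['qvel']).max())
take('wrist','w23');take('scene','s23');take('top','t23')
crop('t23',240,100,460,260,3,'c24')
E
```

```text
[ 0.62195182 -0.21095048  0.14978423] [-1.79997927e+02 -1.50208059e-02  1.68475694e+02] 32.8833 0.037479118093487425 [ 0.03397141  0.30650575 -3.10365667] [ 0.00883328 -0.21187979 -0.00576628] 0.08900613514415695
```

View pics/w23.png

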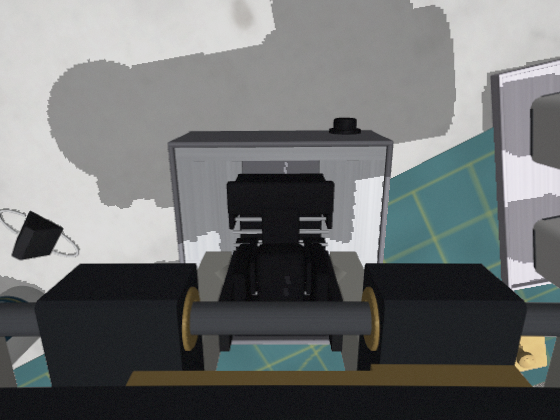

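View pics/s23.png

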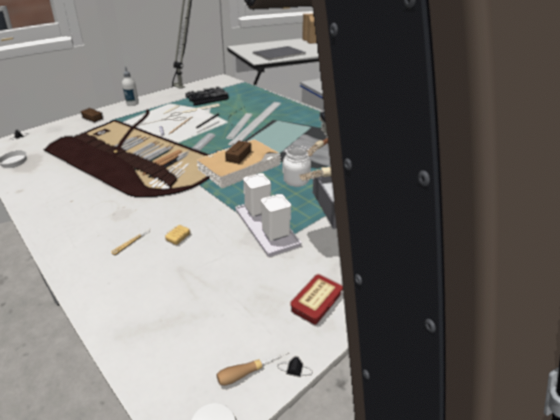

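View pics/c24.png

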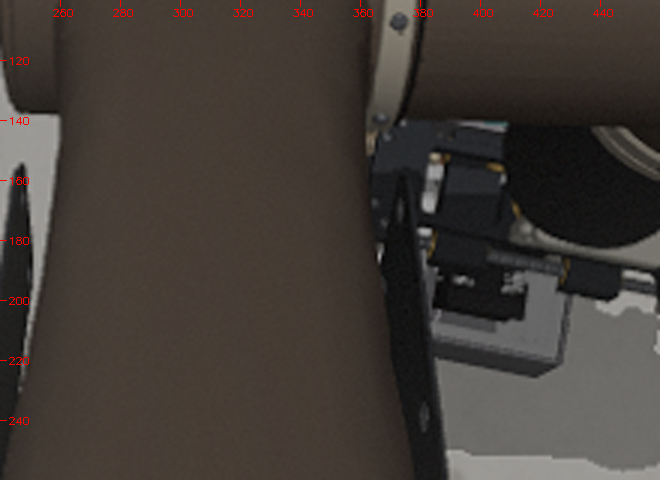

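```bash
python3 - <<'E'
from h import *
print(close_job()); o=get_obs(); print(o['clock'],o['tool_pos'],o['opening'],o['force'])
E
```

```text
the job is handed in; nothing more can be done
None
the job is handed in; nothing more can be done
```

I finished both parts and handed the job in at about 33 s of the 58 s allowed. `close_job` reports no verdict, so the checks below are my own.

**Pot:** It now hangs mouth down on the free peg, let go. The arm cannot tilt, so I first tried letting the pot swing in a loosened grip, but it only dropped flat back onto the bench. I then tipped it against the peg's cap. That stuck at about 72°, partly because the pot jammed against the gripper body, and a short press on the bench reached 31 N at the wrist. I set it down mouth down on the open bench, where it came upright when released, then gripped it again and lowered it onto the peg. The last scene picture shows it upright beside the other pot.

**Cassette:** I squeezed both catches while it was seated; the fingers stopped at about 37 mm, a little under the 40 mm given for the stops. I then drew it straight up about 79 mm. By calculation its underside is about 96 mm above the bench, 34 mm clear of the deck. The last readings showed the tool level and nearly still, with a 3.1 N downward load at the wrist. The wrist picture shows it level over the well.

**What disagreed or went unchecked:**
- The wrist camera read about 1 to 3 mm higher in y than the top camera and the finger positions, so I allowed for that.
- The top and scene views of the cassette were mostly blocked by the arm at the end, so its pose rests on the wrist picture and the arm's own readings.
- I saw no sign that anything else had moved, but the reels, brass weight and beeswax were not measured again.

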